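# Clear the fixture plate and hold the housing home against the sprung plunger

### The arm

A 6-joint arm with a two-finger parallel gripper is mounted at the origin on the work surface. World frame = base frame: x ahead of the robot, y to its left, z up, the work surface at z = 0. Lengths are in mm, angles in degrees, forces in N, time in s.
With the tool pointing down it reaches from about 375 to 975 mm from the base axis. Payload 3.8 kg.
Tool frame: the origin (TCP) lies midway between the tips of the shut fingers; the grasp point (between the pads) lies bot.grasp_offset behind it (bot.grasp_offset is the distance from the TCP to the grasp point, in mm); z points along the fingers, y is the direction in which the jaws open and shut (so a half turn about z gives the same grasp; the last joint's range is limited). The gripper opens to 85 mm and grips with 20 to 120 N. Pads are 22 mm wide; open, the fingers measure 114 mm over their backs; the gripper's body (76 mm by 85 mm) begins 54 mm behind the grasp point. The pads swing forward as they close: fully open they stand 13 mm farther back than shut.
Start: joints at [64.635, 15.12, 91.902, -0, 72.978, -2.114], TCP at [266.456, 620.176, 197.88] pointing down, gripper open.
Joint ranges: [-150.88, 150.88], [-54.13, 125.18], [17.81, 147.31], [-75.09, 255.09], [0, 152.58], [-146.25, 146.25]. Speed limits (degrees/s): [147.25, 147.25, 180, 180, 180, 180].

### API

Orientations are given as [roll, pitch, yaw] about the fixed x, y, z axes, in that order (R = Rz(yaw) Ry(pitch) Rx(roll)).
In Python, from rig import bot, viewer, order, finder gives the robot as it stands.
- The arm moves only by the tool apply_moves, never from a script. Its argument "rows" is a list of rows, each a list of 2 entries, a list of its own where there are three numbers: the shift along the tool's x, y, z scaled (see below), then the turn, a rotation vector about the tool's x, y, z scaled (see below). In form: [[[tx, ty, tz], [rx, ry, rz]], ...]. A call has 1 to 10 rows; each row shifts and turns the pose as measured when the row begins, along the tool's axes as they then stand; what a row does not reach is not made up. The controller multiplies each number of a shift by 0.04 m and each number of a turn by 5 degrees. A row lasts 1/8 s, in which the tool goes at most 62.5 mm and 10.7 degrees, less where a joint would pass 70% of its speed; a pose out of reach is approached as far as the arm can. A call with a number of a shift or a turn outside -1 to 1 is refused whole. A call with a gripper value outside its range is refused whole. "grip" is the gripper command: -1 is shut, 1 is fully open, values between are in proportion, set as the call begins (left out, the last holds). The fingers move at their own pace and stop on an object; the grip force is fixed at half the most. Time passes only in rows, so rows that do not move let the fingers close. It gives the time, the measured TCP pose, the force and the opening at its end, in the units of the state.
- bot.observe(): the state, without advancing time (a new reading comes with each control period).
- viewer.capture(name): name is "scene" or "top"; returns a dict with "image" (480x640x3 uint8, red, green, blue), "vertical_fov" (degrees; the focal length in pixels is half the picture's height over the tangent of half this angle, whatever the lens; pixels are square), "cx", "cy" (the principal point, pixels), "distortion" ([k1, k2, p1, p2, k3] as OpenCV has them; the pictures are not rectified), "position" and "orientation" of the camera in the world. Camera axes: x right, y down, z forward; pixel columns grow to the right and rows downward; lengths in mm; the calibration is good to about 2 mm. A picture is of the moment at which its call begins. There is no depth.
- order.hand_in(): hands the job in, once; it reports no verdict.
Trained networks look in a picture, given as the dict that the camera call returned (one of the last four; its "shot" number tells which), for a name from the list of things; names that differ only in an ending like _2 or _b are one class to them, and where a whole thing is asked for, a point or a joint stands for the part that bears it (a point fixed in the world has none). Each returns a list of dicts, best first, with "p" (0 to 1); they miss things now and then, are a little off and sometimes report something else, mostly with a low value. They report only what shows in the picture. A call takes as long as a camera call. They do not tell look-alikes from the thing itself.
- finder.find_in(picture, query): "xyz" ([x, y, z] in mm, in the coordinates of the camera as it stood for that picture, good to about 4 mm: the middle of the surface that is visible of it).
- finder.place_of(picture, query): "xyz" ([x, y, z] in mm, in the coordinates of the camera as it stood for that picture, good to about 4 mm: a listed point, or the origin of a listed thing).
The state is a dict: "clock": time; "joints": joint angles; "joint_velocities": joint speeds; "tau": joint torques, N m; "ee_pos": TCP position; "tcp_rot": TCP orientation; "ft_force": force on the tool from outside, world axes, zero at the start; "ft_torque": the same for the moment, N m; "gripper_width": finger opening in mm.
Only numpy, scipy, OpenCV 4.12 (cv2) and the standard library are available. Lean on these libraries where they do the work, as an engineer would, in place of code of your own. Each camera call takes 0.05 s, during which the arm holds its last target.

### The job

Grip the orange scraper block and wipe the three loose brass chips off the dark fixture plate into the white catch tray along its side, touching the chips with nothing but the scraper, then put the scraper down on the bench, clear of the fixture. Then set the aluminium housing flat on the cleared plate and push it lengthwise, square and centred, against the sprung plunger until it is firmly up against both steel stop pins, without ramming it, ready for a colleague to pin it. Finish while still holding and pressing the housing there: if you let go, the spring pushes it off; leave everything else on the bench where it is.

Things in the scene. Friction and masses are not known exactly. Their poses are not given: they have to be found in the camera images.
- fixture: Fixed fixture; origin: centre of the underside of its dark steel plate, 200 (x) by 120 (y), top 30 mm above the bench, no rims. +x: push direction, to the blue stop block (x 70 to 100, y -45 to 45, 34 mm above the plate). +y: towards the open white catch tray adjoining the plate (x -100 to 100, y 60 to 145; floor 3, walls 20 mm above the bench).
- stop_pins: Hard stop: two fixed steel pins, 10 mm diameter, sticking out of the stop block towards the fixture's -x. Origin: midway between their flat end faces, at fixture (62, 0, 47) mm; the pins lie 16 mm to either side in y, 17 mm above the plate. Axes as the fixture's.
- plunger_tip (a point): Centre of the flat tip of the copper-coloured sprung plunger (12 mm diameter) between the stop pins, 17 mm above the plate. Free, it stands 14 mm in front of the pin faces (fixture x = 48 mm); it moves with the plunger.
- plunger_rod (a joint): How far the plunger is pushed in, in m: 0 = free, 0.014 = its tip level with the stop pin faces. Spring: about 3 N at first, about 11 N at 0.014 (550 N/m). Bearing down on the plate while pushing adds friction to that; a push of about 20 N along the fixture x holds the housing firmly on the pins.
- housing_center (a point): Centre (half-way up, 23 mm above the underside) of the loose aluminium housing, about 0.3 kg: block 60 (x, lengthwise) by 46 (y) by 34 high, round boss (34 diameter) on top to 46 mm, standing with z up. Its ends are alike: either may go to the plunger. Grip it across its 46 mm width. Home, its centre is at fixture x = 32 mm.
- housing: The same housing; origin at the centre of its underside, same axes.
- scraper_center (a point): Centre (half-way up, 29 mm above the underside) of the loose scraper, about 0.16 kg, standing on the bench: orange block 100 (x) by 24 (y) by 22 high, black grip rib on top, 60 (x) by 22 (y), from 22 to 58 mm height. Grip the rib across its 22 mm (y).
- scraper: The same scraper; origin at the centre of its underside, same axes.
- chip0: Loose brass chip, 15 by 11 by 8 mm, 10 g, lying on the bed plate at fixture x between -50 and +30 mm, y between -25 and +45 mm. Origin: centre of its underside.
- chip1: Loose brass chip, 15 by 11 by 8 mm, 10 g, lying on the bed plate at fixture x between -50 and +30 mm, y between -25 and +45 mm. Origin: centre of its underside.
- chip2: Loose brass chip, 15 by 11 by 8 mm, 10 g, lying on the bed plate at fixture x between -50 and +30 mm, y between -25 and +45 mm. Origin: centre of its underside.
- gear: Bystander: steel gear lying flat, 72 diameter, 32 high. Origin: centre of its underside. Leave alone.
- socket_a: Bystander: small steel socket, 26 diameter, 34 high, upright. Origin: centre of its underside. Leave alone.
- socket_b: Bystander: steel socket, 32 diameter, 38 high, upright. Origin: centre of its underside. Leave alone.
- grease_tin: Bystander: white and blue grease tin, 64 diameter, 75 high, upright. Origin: centre of its underside. Leave alone.
- spanner: Bystander: spanner lying flat, 180 long, along its x. Leave alone.
- driver: Bystander: red screwdriver lying flat, 190 long, along its x. Leave alone.
Not all that is in view belongs to the job. Of the things that look like the scraper, the larger one is meant. Leave any red look-alike of the housing alone.

How it is judged (in metres and radians):
On the way, in this order (a step that is already met when the one before it is completed fails the run):
1. all three chips lie in the catch tray while the housing is still off the fixture (y of chip0 in the frame of fixture between 0.058 and 0.148 m and x of chip0 in the frame of fixture between -0.103 and 0.103 m and height (world z) of each of chip0, chip1, chip2 below 0.024 m and y of chip1 in the frame of fixture between 0.058 and 0.148 m and x of chip1 in the frame of fixture between -0.103 and 0.103 m and y of chip2 in the frame of fixture between 0.058 and 0.148 m and x of chip2 in the frame of fixture between -0.103 and 0.103 m and contact force between housing and fixture below 0.1 N), for 0.2 s.
2. the housing, flat on the plate, square and centred, is pressed against both the sprung plunger and the stop pins (value of joint plunger_rod above 0.0125 m and contact force between housing and stop_pins above 1 N and contact force between the fingers and housing above 3 N and angle between the x axis of housing_center and the x axis of fixture, either way round below 0.06 rad and angle between housing_center's own z axis and vertical below 0.06 rad and y of housing_center in the frame of fixture between -0.009 and 0.009 m and z of housing_center in the frame of fixture between 0.049 and 0.058 m), for 0.3 s.
At the end, for the whole second after the job is handed in: Fingers still hold the housing (over 3 N): plunger in by over 12.5 mm, over 1 N on the stop pins, flat on the plate, within 0.06 rad of square and 9 mm of centred, still. All chips in the catch tray. Scraper let go, at rest on the bench, not touching the fixture (all of step 2 and y of chip0 in the frame of fixture between 0.058 and 0.148 m and x of chip0 in the frame of fixture between -0.103 and 0.103 m and height (world z) of each of chip0, chip1, chip2 below 0.024 m and y of chip1 in the frame of fixture between 0.058 and 0.148 m and x of chip1 in the frame of fixture between -0.103 and 0.103 m and y of chip2 in the frame of fixture between 0.058 and 0.148 m and x of chip2 in the frame of fixture between -0.103 and 0.103 m and height (world z) of scraper_center below 0.035 m and contact force between scraper and fixture below 0.1 N and contact force between each of the arm, the fingers and scraper below 0.1 N and linear speed of scraper below 0.03 m/s and linear speed of housing below 0.02 m/s); the arm keeps its last pose, push and grip.
It fails at once if a chip is touched with the fingers, the arm or the housing (contact force between any of the fingers, the arm, housing and chip0 above 0.5 N or contact force between any of the fingers, the arm, housing and chip1 above 0.5 N or contact force between any of the fingers, the arm, housing and chip2 above 0.5 N).
It fails at once if the housing is rammed against the stop pins (over 60 N) (contact force between housing and stop_pins above 60 N).
It fails at once if a bystander is moved by more than 25 mm (distance of any of gear, socket_a, socket_b, grease_tin, spanner, driver from where it was at the start of the episode above 0.025 m).
It also fails if it takes over 72 s, if anything falls off the work surface, if the arm or the gripper's body presses on something with over 40 N, if the wrist force passes 120 N, or if a joint passes its speed limit or range.

## Working session

There is one attempt and no reset: what is moved stays moved. The work goes in short steps, Python scripts to look and compute and a tool call to move; the robot and the scene stay as the last step left them, time stands still between calls to the robot, and variables do not carry over. Pictures are saved under pics/ and viewed, and the job is handed in when it is done.

Besides the shell and the picture viewer there is one more tool, called after "Call:" in YAML: its name, and indented under it one key for each argument. apply_moves: Moves the arm, as the interface text tells. Shifts and turns lie within -1 to 1; 1 stands for 0.04 m of shift or 5 degrees of turn. Its arguments: {"type":"object","properties":{"rows":{"type":"array"},"grip":{"type":"number"}},"required":["rows"]}

```bash
ls; mkdir -p pics; python3 - <<'E'
from rig import bot, viewer, order, finder
import cv2, json, pickle
print(bot.observe(), bot.grasp_offset)
d={}
for n in ["scene","top"]:
    c=viewer.capture(n); d[n]=c
    print(n,{k:v for k,v in c.items() if k!="image"})
    cv2.imwrite(f"pics/{n}0.png",c["image"][:,:,::-1])
    for q in ["fixture","stop_pins","plunger_tip","housing","scraper","chip0","gear","socket_a","grease_tin","spanner","driver"]:
        for r in finder.place_of(c,q)[:5]: print(n,q,r)
pickle.dump(d,open("d0.pkl","wb"))
E
```

```text
pics
{'clock': 0.0, 'joints': array([ 6.46348916e+01,  1.51683998e+01,  9.19820848e+01,  5.96859813e-04,
        7.29790059e+01, -2.11211296e+00]), 'joint_velocities': array([ 0.06388494,  0.00195736, -0.00805089,  0.03433729, -0.01670519,
        0.09694785]), 'tau': array([-7.75492317e-04, -5.15122998e+01, -3.67300808e+01,  1.82665640e-04,
        1.32045770e-02,  1.96647801e-05]), 'ee_pos': array([266.10737171, 619.4368973 , 196.56323006]), 'tcp_rot': array([-1.79870619e+02, -5.34229441e-03,  1.56746823e+02]), 'ft_force': array([0.14500957, 0.13664415, 0.21567062]), 'ft_torque': array([-0.04804491,  0.00926663, -0.02573453]), 'gripper_width': 85.25495701569724} 18.700000000000003
scene {'vertical_fov': 42.65142792261412, 'cx': 320.73230087912606, 'cy': 236.92974373891877, 'distortion': array([-0.08306768,  0.        ,  0.        ,  0.        ,  0.        ]), 'position': array([1268.5360357 ,   40.25323933, 1084.47478311]), 'orientation': array([-145.83360384,    0.92573199,   90.61420585]), 'shot': 1}
scene fixture {'xyz': [-6.9, 41.7, 1283.5], 'p': 0.61}
scene plunger_tip {'xyz':
[... 1305 characters left out ...]
91}
top scraper {'xyz': [18.1, -88.5, 851.1], 'p': 0.58}
top scraper {'xyz': [-364.9, 79.3, 888.4], 'p': 0.56}
top chip0 {'xyz': [26.3, -42.8, 868.2], 'p': 0.57}
top chip0 {'xyz': [10.9, 12.6, 855.1], 'p': 0.55}
top chip0 {'xyz': [6.1, -13.9, 867.5], 'p': 0.51}
top gear {'xyz': [-258.8, -67.6, 900.6], 'p': 0.82}
top gear {'xyz': [327.6, 78.8, 864.0], 'p': 0.3}
top socket_a {'xyz': [240.1, -131.2, 903.3], 'p': 0.69}
top socket_a {'xyz': [169.9, -189.6, 902.6], 'p': 0.51}
top grease_tin {'xyz': [-206.2, -150.4, 900.9], 'p': 0.91}
top grease_tin {'xyz': [378.7, -151.8, 903.7], 'p': 0.5}
top spanner {'xyz': [377.6, -149.2, 902.8], 'p': 0.72}
top driver {'xyz': [-364.0, -100.7, 899.1], 'p': 0.96}
```

View pics/top0.png

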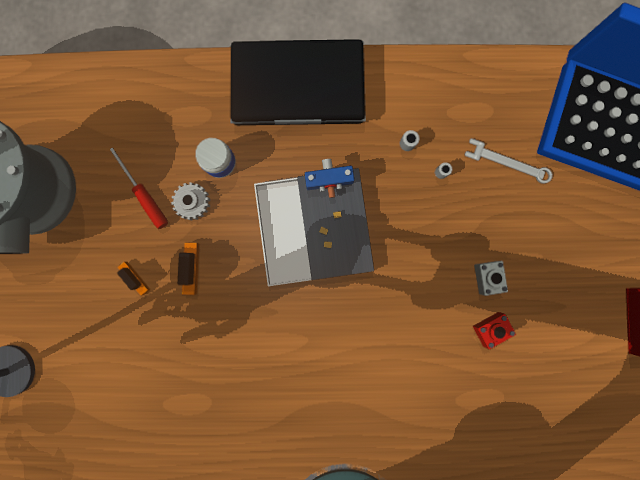

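View pics/scene0.png

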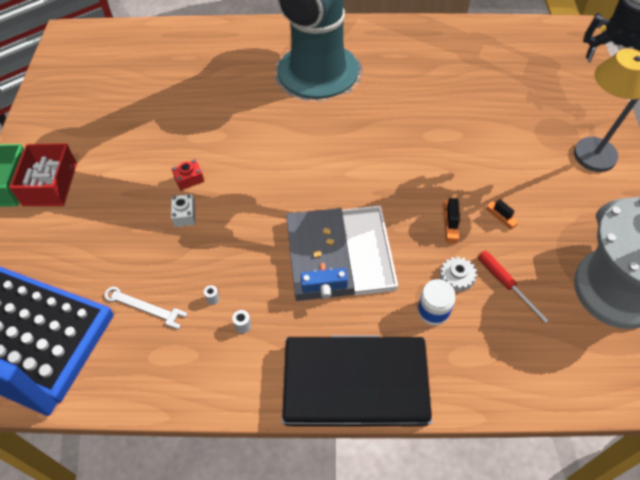

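The top picture shows the fixture around (315,230): blue stop block at (330,178), copper plunger at (331,190), and chips at (337,214), (324,231) and (327,244). The tray is on the left. The larger scraper is at (188,268), the aluminium housing at (491,278) and the red look-alike at (493,330). The scene picture agrees. Next I'll enlarge the regions that matter.

```bash
cat > h.py <<'E'
import numpy as np, cv2, pickle
from scipy.spatial.transform import Rotation as R
def K(c):
    f=240/np.tan(np.radians(c["vertical_fov"])/2); return np.array([[f,0,c["cx"]],[0,f,c["cy"]],[0,0,1.]])
def Rc(c): return R.from_euler("xyz",c["orientation"],degrees=True).as_matrix()
def w2p(c,P):
    P=np.atleast_2d(np.asarray(P,float)); r=Rc(c).T; t=-r@c["position"]
    return cv2.projectPoints(P,cv2.Rodrigues(r)[0],t,K(c),c["distortion"])[0][:,0]
def p2w(c,p,z):
    p=np.asarray(p,float).reshape(-1,1,2); n=cv2.undistortPoints(p,K(c),c["distortion"])[:,0]
    d=np.c_[n,np.ones(len(n))]@Rc(c).T; s=(z-c["position"][2])/d[:,2]
    return c["position"]+s[:,None]*d
def c2w(c,x): return Rc(c)@np.asarray(x)+c["position"]
def crop(c,u0,v0,w,h,s,name,pts=[]):
    im=cv2.resize(c["image"][v0:v0+h,u0:u0+w,::-1],None,fx=s,fy=s,interpolation=cv2.INTER_CUBIC)
    for i in range(0,w,10):
        cv2.line(im,(i*s,0),(i*s,6 if i%50 else 12),(0,255,255),1)
    for i in range(0,h,10):
        cv2.line(im,(0,i*s),(6 if i%50 else 12,i*s),(0,255,255),1)
    for p in pts: 
        q=(int((p[0]-u0+.5)*s),int((p[1]-v0+.5)*s)); cv2.circle(im,q,2,(0,255,0),-1)
    cv2.imwrite(name,im)
def box(T,xs,ys,zs):
    return [T[:2].tolist() and [T[0]+np.cos(T[2])*x-np.sin(T[2])*y, T[1]+np.sin(T[2])*x+np.cos(T[2])*y, z] for z in zs for y in ys for x in xs]
E
python3 - <<'E'
from h import *
d=pickle.load(open("d0.pkl","rb")); t,s=d["top"],d["scene"]
for n,c,l in [("fix",t,[21.0,-25.7,898.2]),("fix",s,[-6.9,41.7,1283.5]),("pins",t,[19.4,-86.1,851.1]),("tip",t,[19.5,-76.7,850.3]),("tip",s,[5.3,54.2,1219.4]),
("hous",t,[321.6,79.7,886.6]),("hous",s,[-299.9,-46.9,1351.4]),("scr",t,[-255,59.9,888.2]),("scr",s,[279.6,-32,1323.9]),
("chip",t,[26.3,-42.8,868.2]),("chip",t,[10.9,12.6,855.1]),("chip",t,[6.1,-13.9,867.5])]: print(n,c2w(c,l).round(1))
crop(t,245,150,140,145,5,"pics/a1.png"); crop(t,160,220,60,90,6,"pics/a2.png"); crop(t,460,250,70,60,8,"pics/a3.png")
crop(s,275,195,130,110,6,"pics/a4.png")
E
```

```text
fix [582.5  15.9  -4.1]
fix [582.5   8.5  -0.7]
pins [639.9  16.6  46.7]
tip [630.4  16.6  46.9]
tip [628.7  21.9  45.1]
hous [ 472.1 -283.1    0.6]
hous [ 474.2 -285.8   -2.4]
scr [500.5 293.1   0.9]
scr [495.8 294.1   2.7]
chip [597.6  10.3  26.9]
chip [541.7  26.6  36.5]
chip [569.   31.   25.8]
```

View pics/a1.png

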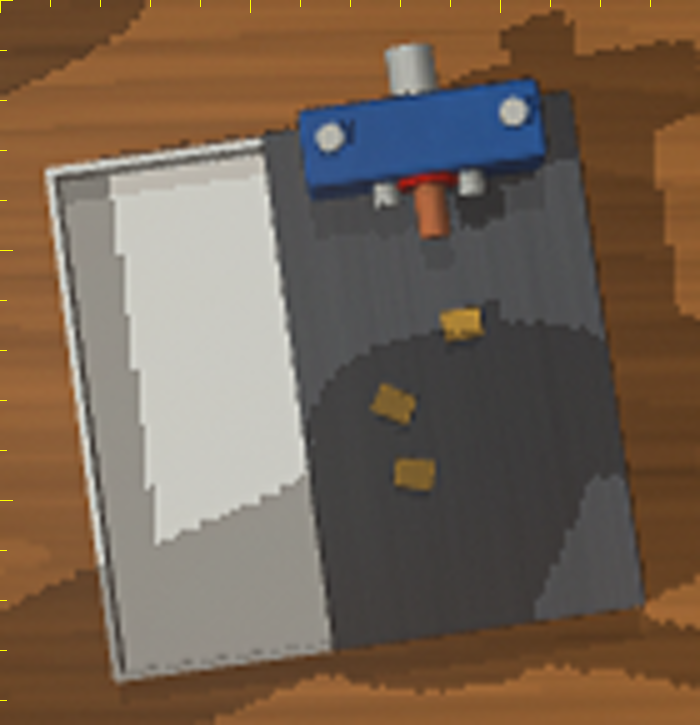

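View pics/a2.png

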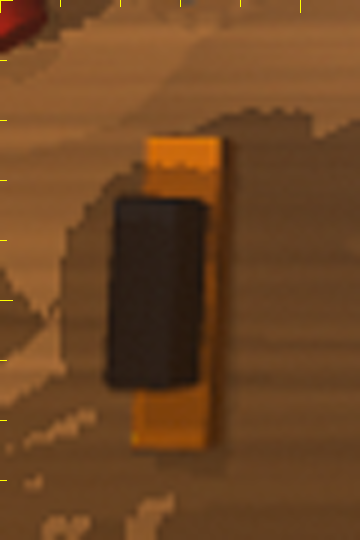

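View pics/a3.png

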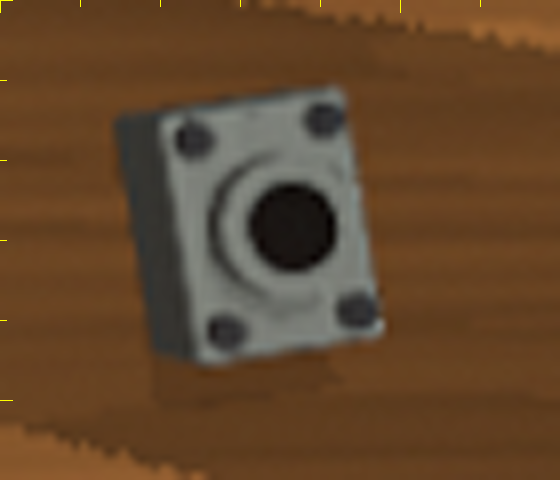

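View pics/a4.png

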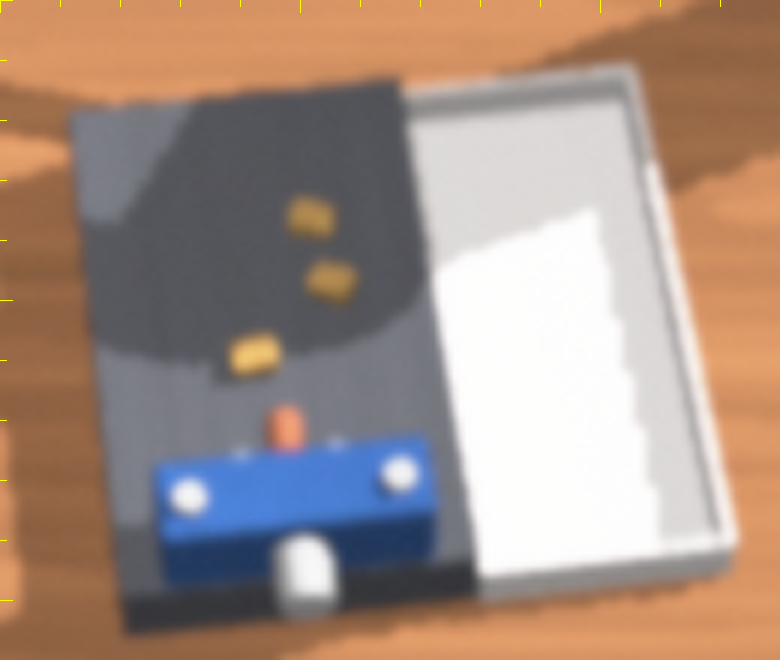

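```bash
cat > fit.py <<'E'
from h import *
from scipy.optimize import least_squares
def fit(obs,x0):
    # obs: list of (cam, pts3 local, px)
    def res(q):
        o=[]
        for c,P,p in obs:
            P=np.array(P,float); W=np.c_[q[0]+np.cos(q[2])*P[:,0]-np.sin(q[2])*P[:,1], q[1]+np.sin(q[2])*P[:,0]+np.cos(q[2])*P[:,1],P[:,2]]
            o.append((w2p(c,W)-np.array(p)))
        return np.concatenate(o).ravel()
    r=least_squares(res,x0,x_scale=[1,1,.01],loss="soft_l1"); return r.x,res(r.x).reshape(-1,2)
def cp(pts,u0,v0,s): return (np.array(pts,float)+.5)/s-.5+[u0,v0]
E
python3 - <<'E'
from fit import *
d=pickle.load(open("d0.pkl","rb")); t,s=d["top"],d["scene"]
A=([(-100,-60,30),(-100,60,30),(100,-60,30),(100,45,64),(100,-45,64),(100,145,20),(-100,145,20)],cp([(643,605),(331,650),(571,93),(299,113),(535,80),(46,172),(118,681)],245,150,5))
B=([(-100,-60,30),(-100,60,30),(100,-60,30),(70,45,64),(70,-45,64),(100,45,64),(100,-45,64)],cp([(72,113),(402,80),(123,600),(427,437),(158,464),(436,510),(163,537)],275,195,6))
for o in ([(t,*A)],[(s,*B)],[(t,*A),(s,*B)]):
    q,r=fit(o,[582,12,.1]); print(q[:2],np.degrees(q[2])); print(r.round(1).tolist())
# housing top cam: block top corners z=34
H=([(30,23,34),(30,-23,34),(-30,-23,34),(-30,23,34)],cp([(161,118),(343,90),(381,332),(202,362)],460,250,8))
q,r=fit([(t,*H)],[472,-283,.1]); print("H",q,np.degrees(q[2]),r.round(1).tolist())
# scraper: block z22 visible right corners, left
S=([(50,12,22),(50,-12,22),(-50,-12,22),(-50,12,22)],cp([(148,137),(221,137),(207,446),(132,446)],160,220,6))
q,r=fit([(t,*S)],[500,293,-.05]); print("S",q,np.degrees(q[2]),r.round(1).tolist())
S=([(30,11,58),(30,-11,58),(-30,-11,58),(-30,11,58)],cp([(117,198),(184,198),(173,388),(106,388)],160,220,6))
q,r=fit([(t,*S)],[500,293,-.05]); print("S",q,np.degrees(q[2]),r.round(1).tolist())
print(p2w(t,cp([(462,322),(393,404),(414,474)],245,150,5),38))
E
```

```text
[580.72141621  10.8516822 ] 7.145577502666852
[[0.8, 0.8], [0.3, 0.6], [-0.1, -0.3], [-0.6, -0.5], [0.6, -0.6], [-0.2, -0.4], [-1.0, 0.5]]
[582.51249469  13.19056005] 7.16338876362075
[[-0.4, -0.6], [0.4, -0.8], [-0.4, 0.1], [0.5, -0.5], [-0.8, -0.1], [1.1, 0.6], [-0.2, 1.2]]
[581.45319787  11.8842954 ] 7.258158699779573
[[0.3, 0.3], [-0.1, 0.3], [-0.7, -0.7], [-1.2, -0.8], [-0.1, -1.0], [-0.8, -0.6], [-1.4, 0.2], [-1.0, -0.9], [-0.3, -1.2], [-1.0, -0.3], [-0.2, -1.0], [-1.4, -0.5], [0.5, 0.1], [-0.7, 0.7]]
H [ 4.73178519e+02 -2.87602973e+02  1.34130744e-01] 7.685125530710174 [[-0.5, -0.4], [0.3, -0.6], [0.8, 0.5], [-0.4, 0.5]]
S [ 5.00095190e+02  2.92040498e+02 -4.59811274e-02] -2.6345245364380574 [[-0.1, -0.5], [0.1, -0.1], [-0.0, 0.6], [0.1, 0.1]]
S [ 4.99722800e+02  2.91358030e+02 -5.20521705e-02] -2.982369681318158 [[-0.4, -0.7], [0.3, -0.3], [0.4, 0.7], [-0.3, 0.2]]
[[598.09711774   7.27288973  38.        ]
 [567.44895592  33.77849975  38.        ]
 [540.95438329  26.28514955  38.        ]]
```

```bash
python3 - <<'E'
from h import *
d=pickle.load(open("d0.pkl","rb")); t,s=d["top"],d["scene"]
print("lamp base top",p2w(t,[(8,370)],10),"scene",p2w(s,[(596,155)],10))
print("tcp in scene",w2p(s,[266,620,197]),"top",w2p(t,[266,620,197]))
print("lamp shade scene z200,300,400",[p2w(s,[(625,72)],z).round(0).tolist() for z in (200,300,400)])
print("machine",p2w(s,[(600,300),(640,215)],0),p2w(t,[(30,190)],0))
for n,l in [("gear",[-258.8,-67.6,900.6]),("sa",[240.1,-131.2,903.3]),("sb",[169.9,-189.6,902.6]),("tin",[-206,-150,900]),("small",[-364.9,79.3,888.4]),("red",[331.2,181.8,880.6]),("driver",[-364,-100,899])]: print(n,c2w(t,l).round())
crop(s,520,0,120,200,3,"pics/a5.png")
E
```

```text
lamp base top [[303.16549909 659.45789805  10.        ]] scene [[306.96900971 659.2623765   10.        ]]
tcp in scene [[602.94480034  82.30087128]] top [[-47.06068257 419.86027792]]
lamp shade scene z200,300,400 [[[235.0, 677.0, 200.0]], [[352.0, 605.0, 300.0]], [[469.0, 533.0, 400.0]]]
machine [[686.08896064 578.48267707   0.        ]
 [474.03987851 721.7874987    0.        ]] [[661.77664575 626.96070289   0.        ]]
gear [629. 295.  -4.]
sa [ 685. -205.   -3.]
sb [ 744. -135.    2.]
tin [710. 241.   2.]
small [483. 403.  -0.]
red [ 370. -291.    0.]
driver [662. 400.   0.]
```

View pics/a5.png

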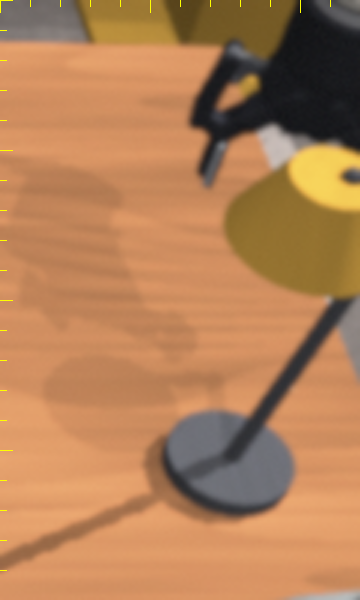

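The lamp pole is near the gripper at about (305, 660), so I'll back off along -y first and then go to the scraper.

Call:
apply_moves:
  rows:
    - [[-0.33, -0.76, 0], [0, 0, 0]]
    - [[-0.33, -0.76, 0], [0, 0, 0]]
    - [[-0.33, -0.76, 0], [0, 0, 0]]
    - [[-0.85, -0.32, 0], [0, 0, 0]]
    - [[-0.85, -0.32, 0], [0, 0, 0]]
    - [[-0.85, -0.32, 0], [0, 0, 0]]
    - [[-0.85, -0.32, 0], [0, 0, 0]]
    - [[-0.85, -0.32, 0], [0, 0, 0]]
    - [[-0.85, -0.32, 0], [0, 0, 0]]
  grip: 0.1

```text
clock: 2.33
ee_pos: [426.9, 364.8, 198.7]
tcp_rot: [179.8, 0.0, 157.1]
ft_force: [0.1, 0.3, 0.5]
gripper_width: 47.0
```

```bash
cat > go.py <<'E'
import sys
from h import *
from rig import bot
def show(tx,ty,tz,yaw):
    o=bot.observe(); Rt=R.from_euler("xyz",o["tcp_rot"],degrees=True)
    v=Rt.inv().apply(np.array([tx,ty,tz])-o["ee_pos"])/40
    rt=(Rt.inv()*R.from_euler("xyz",[180,0,yaw],degrees=True)).as_rotvec(degrees=True)/5
    print("t",o["clock"],"pos",o["ee_pos"].round(1),"rot",o["tcp_rot"].round(2),"F",o["ft_force"].round(1),"w",round(o["gripper_width"],1))
    print("shift units",v.round(3),"turn units",rt.round(3))
if __name__=="__main__": show(*map(float,sys.argv[1:5]))
E
python3 go.py 500 292 197 177.2
```

```text
t 2.325 pos [426.9 364.8 198.7] rot [1.7981e+02 4.0000e-02 1.5707e+02] F [0.1 0.3 0.5] w 47.0
shift units [-2.392 -0.964  0.041] turn units [ 0.037  0.015 -4.025]
```

Call:
apply_moves:
  rows:
    - [[-0.85, -0.34, 0], [0, 0, 0]]
    - [[-0.85, -0.34, 0], [0, 0, 0]]
    - [[-0.85, -0.34, 0], [0, 0, 0]]
    - [[0, 0, 0.5], [0, 0, -1]]
    - [[0, 0, 0.5], [0, 0, -1]]
    - [[0, 0, 0.5], [0, 0, -1]]
    - [[0, 0, 0.5], [0, 0, -1]]
    - [[0, 0, 0], [0, 0, -0.3]]
    - [[0, 0, 0], [0, 0, 0]]

```text
clock: 3.45
ee_pos: [512.0, 282.8, 119.5]
tcp_rot: [179.7, 0.4, 178.9]
ft_force: [-0.7, 0.1, -0.3]
gripper_width: 47.1
```

```bash
python3 go.py 500 292 29 177.2; python3 - <<'E'
from rig import viewer
import cv2,pickle
from h import *
c=viewer.capture("top"); pickle.dump(c,open("t1.pkl","wb"))
crop(c,120,180,140,140,5,"pics/b1.png",w2p(c,[[500,292,58]]))
E
```

```text
t 3.45 pos [512.  282.8 119.5] rot [179.7    0.42 178.86] F [-0.7  0.1 -0.3] w 47.1
shift units [0.321 0.213 2.261] turn units [0.061 0.084 0.333]
```

View pics/b1.png

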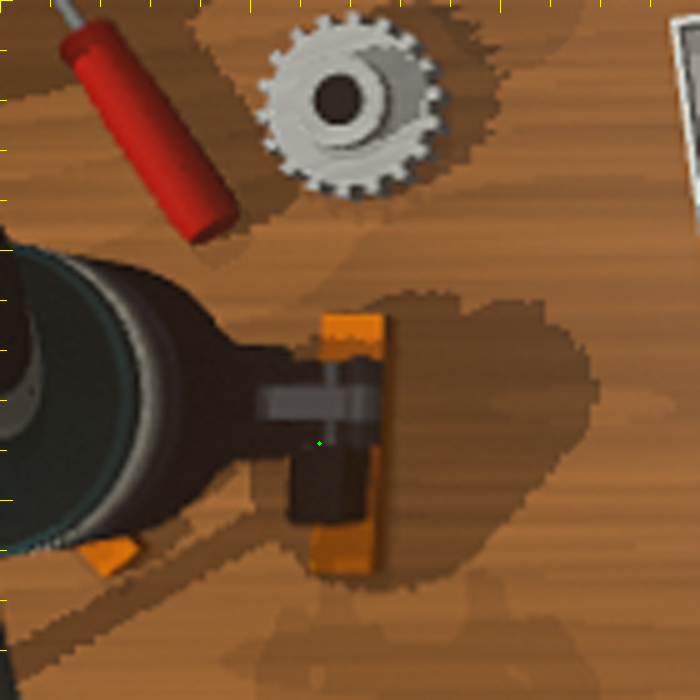

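The picture shows the gripper over the scraper rib, with the rib centre near crop pixel (330,440), so it has to shift a little and go down.

Call:
apply_moves:
  rows:
    - [[0.32, 0.21, 0.3], [0.06, 0.08, 0.33]]
    - [[0, 0, 0.5], [0, 0, 0]]
    - [[0, 0, 0.3], [0, 0, 0]]
    - [[0, 0, 0], [0, 0, 0]]

```text
clock: 4.0
ee_pos: [502.0, 292.4, 76.7]
tcp_rot: [179.9, 0.3, 177.1]
ft_force: [-0.3, -0.6, 0.7]
gripper_width: 46.9
```

```bash
python3 go.py 500 292 29 177.2
```

```text
t 4.0 pos [502.  292.4  76.7] rot [179.85   0.33 177.11] F [-0.3 -0.6  0.7] w 46.9
shift units [ 0.057 -0.015  1.192] turn units [ 0.029  0.065 -0.018]
```

Call:
apply_moves:
  rows:
    - [[0.06, 0, 0.4], [0.03, 0.06, 0]]
    - [[0, 0, 0.4], [0, 0, 0]]
    - [[0, 0, 0.3], [0, 0, 0]]
    - [[0, 0, 0], [0, 0, 0]]

```text
clock: 4.5
ee_pos: [500.0, 292.0, 29.4]
tcp_rot: [-180.0, -0.0, 177.1]
ft_force: [-0.4, -0.3, -0.5]
gripper_width: 47.0
```

```bash
python3 go.py 500 292 29 177.2
```

```text
t 4.5 pos [500.  292.   29.4] rot [-1.7997e+02 -1.0000e-02  1.7708e+02] F [-0.4 -0.3 -0.5] w 47.0
shift units [-0.001 -0.     0.01 ] turn units [-0.006 -0.002 -0.024]
```

Call:
apply_moves:
  rows:
    - [[0, 0, 0], [0, 0, 0]]
    - [[0, 0, 0], [0, 0, 0]]
    - [[0, 0, 0], [0, 0, 0]]
    - [[0, 0, 0], [0, 0, 0]]
  grip: -1

```text
clock: 5.0
ee_pos: [501.2, 292.7, 30.8]
tcp_rot: [179.9, 0.1, 177.1]
ft_force: [0.1, -0.3, -0.5]
gripper_width: -0.4
```

```bash
python3 go.py 500 292 29 177.2
```

```text
t 5.0 pos [501.2 292.7  30.8] rot [1.7995e+02 1.3000e-01 1.7708e+02] F [ 0.1 -0.3 -0.5] w -0.4
shift units [ 0.029 -0.019  0.046] turn units [ 0.01   0.025 -0.023]
```

```bash
python3 - <<'E'
from rig import viewer
from h import *
c=viewer.capture("top"); s=viewer.capture("scene"); pickle.dump((c,s),open("t2.pkl","wb"))
crop(c,120,200,120,120,5,"pics/c1.png",w2p(c,[[500,292,29]])); crop(s,400,140,160,120,5,"pics/c2.png",w2p(s,[[501.2,292.7,31]]))
E
```

```text
(no output)
```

View pics/c1.png

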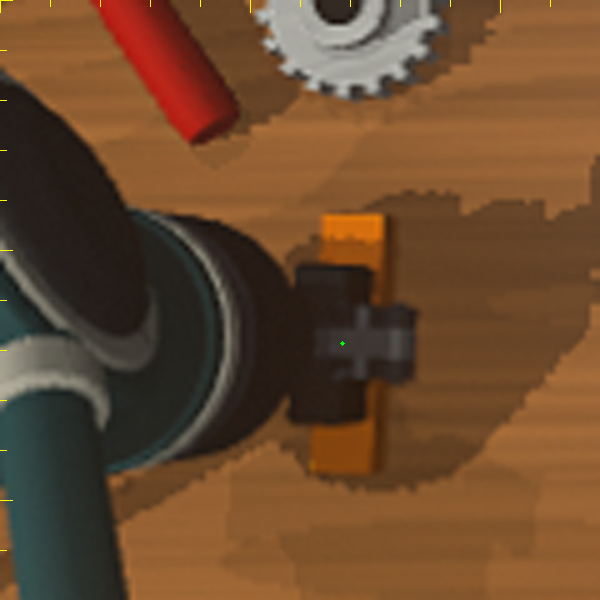

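View pics/c2.png

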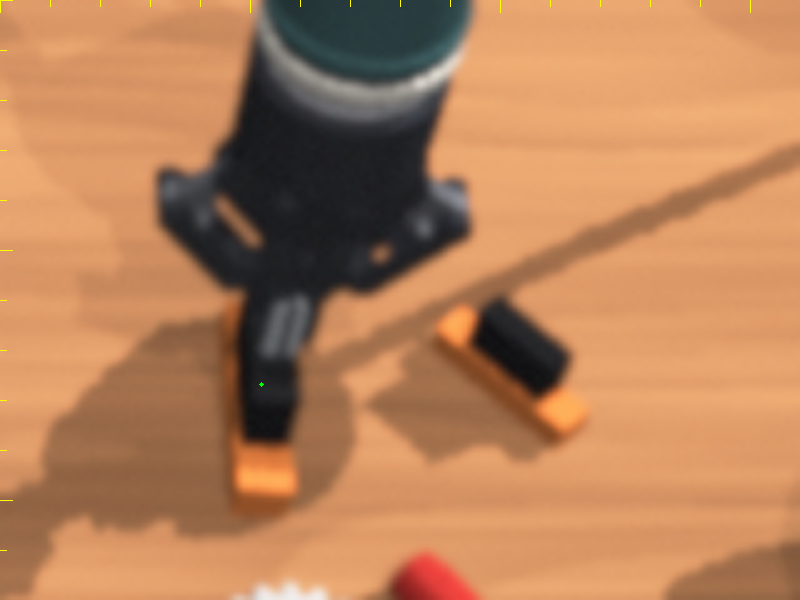

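The picture suggests the right finger sits against the rib's side (crop pixel (397,345)), which disagrees with a width of -0.4 mm. A small lift will settle it.

Call:
apply_moves:
  rows:
    - [[0, 0, 0], [0, 0, 0]]
    - [[0, 0, -0.3], [0, 0, 0]]
    - [[0, 0, -0.4], [0, 0, 0]]
    - [[0, 0, 0], [0, 0, 0]]

```text
clock: 5.6
ee_pos: [501.8, 293.0, 61.6]
tcp_rot: [179.9, 0.2, 177.1]
ft_force: [0.2, 0.2, -0.3]
gripper_width: -0.4
```

```bash
python3 go.py 500 292 59 177.2; python3 - <<'E'
from rig import viewer
from h import *
c=viewer.capture("top"); s=viewer.capture("scene"); pickle.dump((c,s),open("t3.pkl","wb"))
crop(s,400,140,160,120,5,"pics/c4.png",w2p(s,[[501.2,292.7,31]]))
E
```

```text
t 5.6 pos [501.8 293.   61.6] rot [179.9    0.2  177.08] F [ 0.2  0.2 -0.3] w -0.4
shift units [ 0.043 -0.028  0.066] turn units [ 0.019  0.04  -0.023]
```

View pics/c4.png

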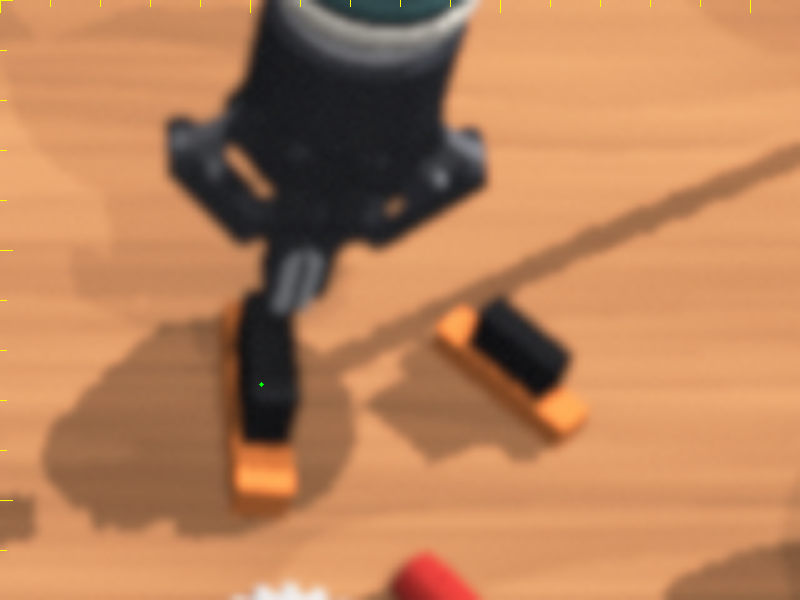

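```bash
python3 - <<'E'
from h import *
c,s=pickle.load(open("t3.pkl","rb"))
P=np.array([[501.8,293,61.6+k] for k in (0,10,20,30,40)])
print(w2p(s,P).round(1),w2p(c,P).round(1))
crop(s,420,150,80,80,8,"pics/d1.png",w2p(s,P)); crop(c,150,220,70,80,8,"pics/d2.png",w2p(c,P))
E
```

```text
[[454.3 208. ]
 [455.1 205.1]
 [455.9 202.1]
 [456.7 199.2]
 [457.5 196.1]] [[182.3 267.3]
 [180.6 267.3]
 [178.8 267.3]
 [177.1 267.3]
 [175.3 267.3]]
```

View pics/d1.png

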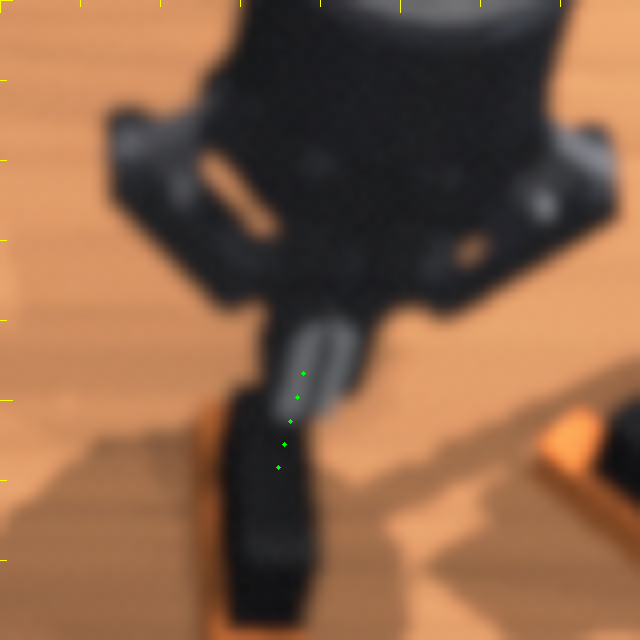

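View pics/d2.png

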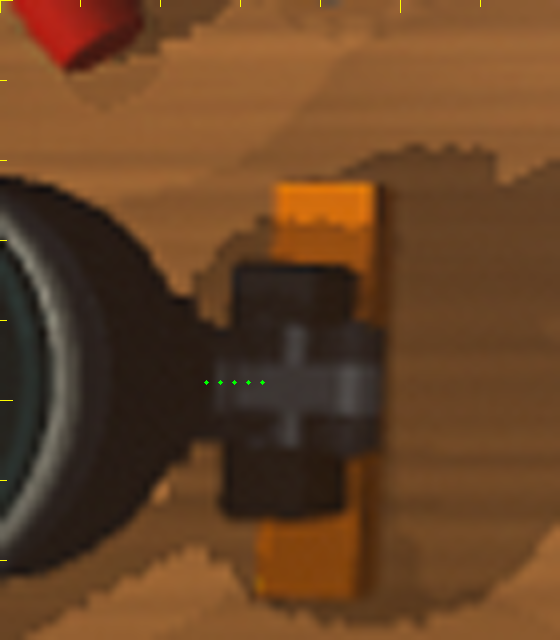

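The lift shows the scraper stayed put. In the scene view the shut fingertips are at about (459,202), while the reported TCP projects to (454,208), so the tips look higher than reported. I'll test this with a careful touch on clear bench at about (430,220).

Call:
apply_moves:
  rows:
    - [[0, 0, -0.9], [0, 0, 0]]
    - [[0.65, -0.55, 0], [0, 0, 0]]
    - [[0.65, -0.55, 0], [0, 0, 0]]
    - [[0.6, -0.6, 0.5], [0, 0, 0]]
    - [[0, 0, 0.8], [0, 0, 0]]
    - [[0, 0, 0.5], [0, 0, 0]]
    - [[0, 0, 0], [0, 0, 0]]

```text
clock: 6.58
ee_pos: [416.9, 225.4, 21.7]
tcp_rot: [-179.9, -0.1, 177.1]
ft_force: [0.1, -0.7, 0.8]
gripper_width: 0.2
```

```bash
python3 go.py 430 220 20 177.2; python3 - <<'E'
from rig import viewer
from h import *
c=viewer.capture("top"); s=viewer.capture("scene"); pickle.dump((c,s),open("t4.pkl","wb"))
from rig import bot
P=bot.observe()["ee_pos"]; P=[P+[0,0,k] for k in (0,10,20,30,40)]; print(w2p(s,P))
crop(s,380,110,100,100,7,"pics/e1.png",w2p(s,P)); crop(c,190,240,90,100,7,"pics/e2.png",w2p(c,P))
E
```

```text
t 6.575 pos [416.9 225.4  21.7] rot [-1.7993e+02 -6.0000e-02  1.7709e+02] F [ 0.1 -0.7  0.8] w 0.2
shift units [-0.334 -0.118  0.042] turn units [-0.014 -0.012 -0.022]
[[417.11047743 188.20520661]
 [417.62215228 185.3454037 ]
 [418.13970733 182.45085433]
 [418.66323771 179.52095576]
 [419.19284036 176.55509216]]
```

View pics/e1.png

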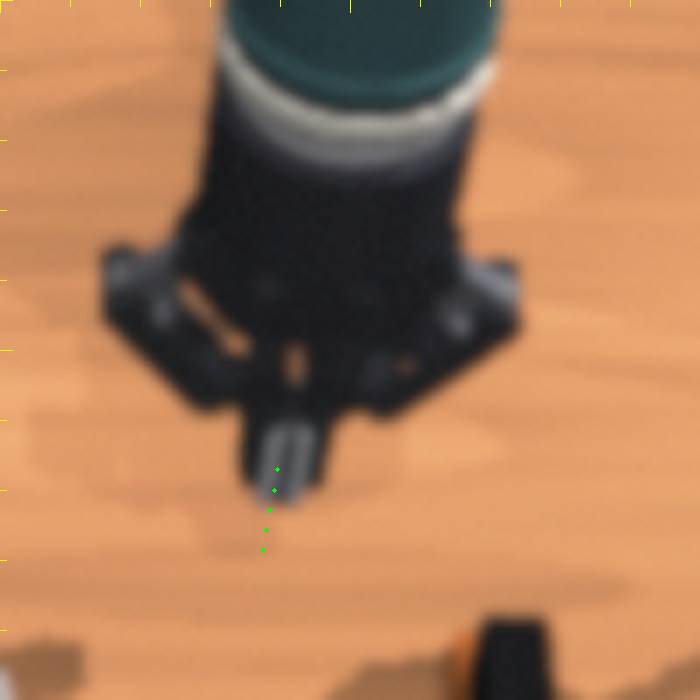

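View pics/e2.png

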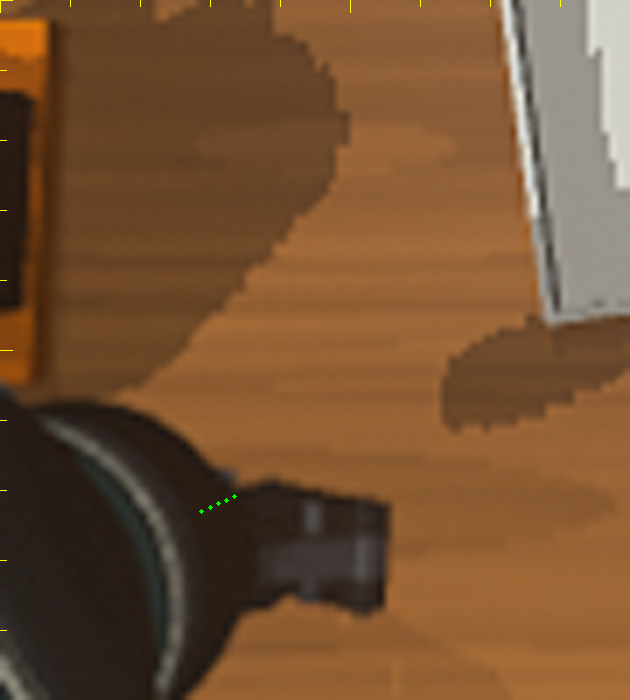

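The scene picture shows the tips at about (420,181), roughly 30 mm higher than the reported z=21.7. I'll go down carefully and watch the force.

Call:
apply_moves:
  rows:
    - [[0, 0, 0.25], [0, 0, 0]]
    - [[0, 0, 0.2], [0, 0, 0]]
    - [[0, 0, 0], [0, 0, 0]]

```text
clock: 7.05
ee_pos: [421.1, 227.6, 6.5]
tcp_rot: [179.8, 0.3, 177.1]
ft_force: [0.0, -0.3, 0.7]
gripper_width: -0.5
```

Call:
apply_moves:
  rows:
    - [[0, 0, 0.12], [0, 0, 0]]
    - [[0, 0, 0], [0, 0, 0]]

```text
clock: 7.3
ee_pos: [421.4, 227.7, 1.5]
tcp_rot: [179.8, 0.4, 177.1]
ft_force: [-0.2, 0.7, -0.3]
gripper_width: -0.2
```

Call:
apply_moves:
  rows:
    - [[0, 0, 0.12], [0, 0, 0]]
    - [[0, 0, 0], [0, 0, 0]]

```text
clock: 7.55
ee_pos: [421.6, 227.8, -3.4]
tcp_rot: [179.8, 0.4, 177.1]
ft_force: [0.5, 0.0, 0.3]
gripper_width: -0.3
```

Call:
apply_moves:
  rows:
    - [[0, 0, 0.12], [0, 0, 0]]
    - [[0, 0, 0], [0, 0, 0]]

```text
clock: 7.8
ee_pos: [421.7, 227.8, -8.5]
tcp_rot: [179.8, 0.4, 177.1]
ft_force: [0.1, -0.1, -0.5]
gripper_width: -0.3
```

Reported z is already below the bench with no contact, so the bias is real. Continuing in small steps.

Call:
apply_moves:
  rows:
    - [[0, 0, 0.12], [0, 0, 0]]
    - [[0, 0, 0.05], [0, 0, 0]]
    - [[0, 0, 0], [0, 0, 0]]

```text
clock: 8.18
ee_pos: [421.7, 227.9, -15.8]
tcp_rot: [179.8, 0.4, 177.1]
ft_force: [0.8, 0.2, 0.4]
gripper_width: 0.2
```

Call:
apply_moves:
  rows:
    - [[0, 0, 0.1], [0, 0, 0]]
    - [[0, 0, 0], [0, 0, 0]]

```text
clock: 8.43
ee_pos: [421.8, 227.9, -20.0]
tcp_rot: [179.8, 0.4, 177.1]
ft_force: [-0.7, -0.7, 0.3]
gripper_width: 0.1
```

Call:
apply_moves:
  rows:
    - [[0, 0, 0.07], [0, 0, 0]]
    - [[0, 0, 0], [0, 0, 0]]

```text
clock: 8.68
ee_pos: [421.9, 227.9, -23.0]
tcp_rot: [179.8, 0.4, 177.1]
ft_force: [0.1, 0.3, 0.0]
gripper_width: -0.3
```

Call:
apply_moves:
  rows:
    - [[0, 0, 0.07], [0, 0, 0]]
    - [[0, 0, 0], [0, 0, 0]]

```text
clock: 8.93
ee_pos: [421.9, 228.0, -25.9]
tcp_rot: [179.8, 0.4, 177.1]
ft_force: [0.5, 0.2, -0.1]
gripper_width: -0.2
```

Still no contact at -26. A look before I go on.

```bash
python3 - <<'E'
from rig import viewer,bot
from h import *
c=viewer.capture("top"); s=viewer.capture("scene"); pickle.dump((c,s),open("t5.pkl","wb"))
o=bot.observe(); print(o["joints"].round(2),o["tau"].round(1))
P=[np.array([422,228,k]) for k in (0,10,20,30,40)]; print(w2p(s,P))
crop(s,380,110,100,110,7,"pics/f1.png",w2p(s,P)); crop(c,170,240,100,100,7,"pics/f2.png",w2p(c,P))
E
```

```text
[ 2.5430e+01  8.7400e+00  1.2641e+02 -5.0000e-02  4.4380e+01 -6.1650e+01] [  0.  -35.6 -27.   -0.   -0.    0. ]
[[416.74838797 195.91097004]
 [417.25226327 193.13367676]
 [417.76187709 190.32298822]
 [418.27732173 187.47832983]
 [418.79869131 184.59911457]]
```

View pics/f1.png

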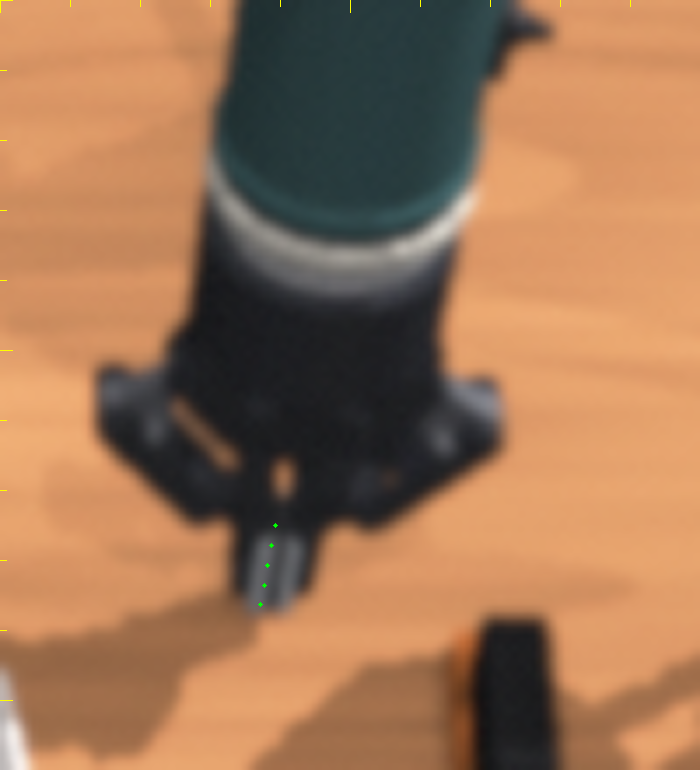

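View pics/f2.png

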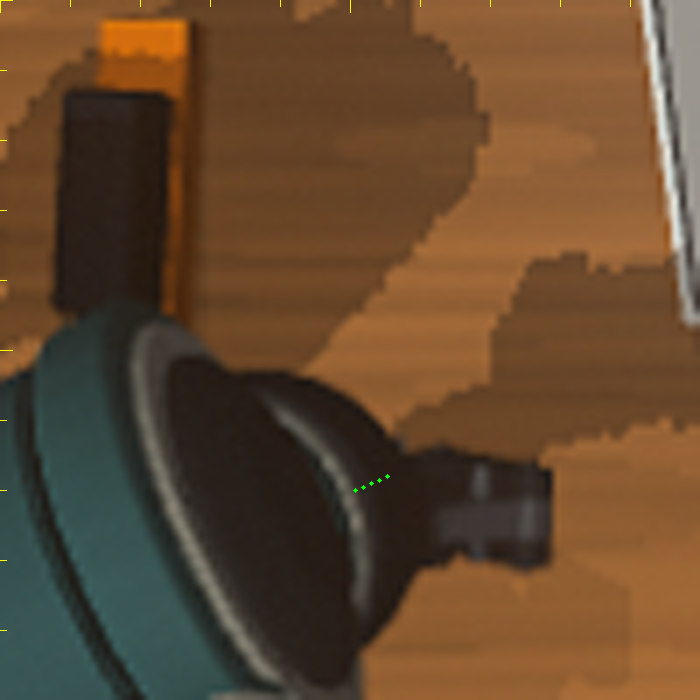

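The fingertips at about (419,197) almost meet their shadow, so contact should come within 10 mm.

Call:
apply_moves:
  rows:
    - [[0, 0, 0.07], [0, 0, 0]]
    - [[0, 0, 0], [0, 0, 0]]

```text
clock: 9.28
ee_pos: [422.3, 228.2, -28.6]
tcp_rot: [179.8, 0.4, 177.1]
ft_force: [-1.0, 0.5, 0.2]
gripper_width: -0.1
```

Call:
apply_moves:
  rows:
    - [[0, 0, 0.05], [0, 0, 0]]
    - [[0, 0, 0], [0, 0, 0]]

```text
clock: 9.52
ee_pos: [422.3, 228.2, -30.7]
tcp_rot: [179.8, 0.4, 177.1]
ft_force: [-0.6, 0.4, -0.3]
gripper_width: 0.0
```

Call:
apply_moves:
  rows:
    - [[0, 0, 0.05], [0, 0, 0]]
    - [[0, 0, 0], [0, 0, 0]]

```text
clock: 9.78
ee_pos: [422.4, 228.1, -32.9]
tcp_rot: [179.8, 0.4, 177.1]
ft_force: [-0.0, -0.4, 0.6]
gripper_width: -0.1
```

Call:
apply_moves:
  rows:
    - [[0, 0, 0.05], [0, 0, 0]]
    - [[0, 0, 0], [0, 0, 0]]

```text
clock: 10.02
ee_pos: [423.1, 228.6, -32.9]
tcp_rot: [179.8, 0.5, 177.1]
ft_force: [0.4, -0.8, 0.7]
gripper_width: -0.1
```

Call:
apply_moves:
  rows:
    - [[0, 0, 0.06], [0, 0, 0]]
    - [[0, 0, 0.06], [0, 0, 0]]

```text
clock: 10.28
ee_pos: [423.4, 228.7, -33.5]
tcp_rot: [179.9, 0.3, 177.1]
ft_force: [-10.3, -5.3, 30.9]
gripper_width: 0.1
```

Bench contact is at reported z = -33, so true z is about reported + 33. I'll retreat a little and check x and y from the pictures at this known height.

Call:
apply_moves:
  rows:
    - [[0, 0, 0], [0, 0, 0]]

```text
clock: 10.4
ee_pos: [423.9, 228.9, -32.7]
tcp_rot: [179.8, 0.4, 177.1]
ft_force: [-0.0, 0.8, 1.1]
gripper_width: 0.0
```

```bash
python3 - <<'E'
from rig import viewer,bot
from h import *
s=viewer.capture("scene")
o=bot.observe(); p=o["ee_pos"]; print(o["joints"].round(2),p,o["ft_force"])
print(w2p(s,[[p[0]+dx,p[1],z] for dx in (0,11) for z in (0,20)]))
print(p2w(s,[(419,200)],0))
crop(s,390,150,60,60,12,"pics/g1.png",w2p(s,[[p[0]+11,p[1],0],[p[0]+11,p[1]-12,0],[p[0]+11,p[1]+12,0]]))
E
```

```text
[ 2.5440e+01  9.6700e+00  1.2633e+02 -5.0000e-02  4.3550e+01 -6.1640e+01] [423.99104572 229.00089282 -32.88354609] [ 0.72342563 -0.20400093  0.1591547 ]
[[417.26646606 196.61590408]
 [418.28721083 191.0317271 ]
 [417.65608048 200.5311052 ]
 [418.68723956 194.96816949]]
[[433.50390458 232.10774883   0.        ]]
```

View pics/g1.png

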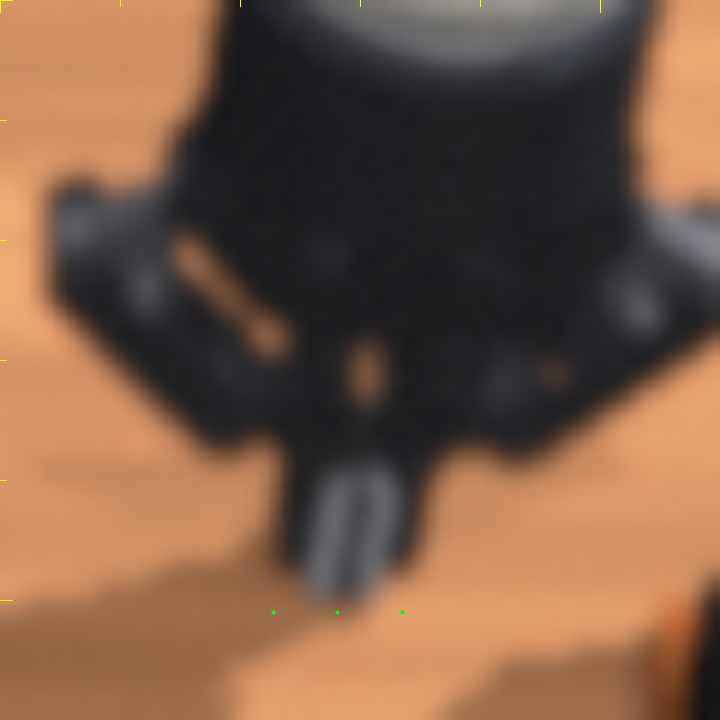

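The tips at about (418.5,200) agree with the reported x and y to within about 3 mm, so only z is off, by +33. Now back up and over the scraper.

Call:
apply_moves:
  rows:
    - [[0, 0, -1], [0, 0, 0]]
    - [[0, 0, -1], [0, 0, 0]]
    - [[-0.6, 0.5, -0.5], [0, 0, 0]]
    - [[-0.6, 0.5, 0], [0, 0, 0]]
    - [[-0.6, 0.5, 0], [0, 0, 0]]
    - [[0, 0, 0], [0, 0, 0]]
  grip: 0.1

```text
clock: 11.2
ee_pos: [498.7, 285.8, 67.2]
tcp_rot: [179.9, 0.3, 177.1]
ft_force: [-0.3, 0.4, 0.3]
gripper_width: 46.8
```

```bash
python3 go.py 500 292 -5 177.2
```

```text
t 11.2 pos [498.7 285.8  67.2] rot [179.89   0.26 177.1 ] F [-0.3  0.4  0.3] w 46.8
shift units [-0.016  0.154  1.806] turn units [ 0.022  0.053 -0.021]
```

Call:
apply_moves:
  rows:
    - [[0, 0.15, 0.3], [0, 0.05, 0]]
    - [[0, 0, 0.4], [0, 0, 0]]
    - [[0, 0, 0.4], [0, 0, 0]]
    - [[0, 0, 0.3], [0, 0, 0]]
    - [[0, 0, 0.2], [0, 0, 0]]
    - [[0, 0, 0], [0, 0, 0]]

```text
clock: 11.95
ee_pos: [493.5, 289.0, -5.4]
tcp_rot: [-179.8, -0.4, 177.1]
ft_force: [-0.7, -0.2, -0.8]
gripper_width: 47.0
```

```bash
python3 go.py 500 292 -5 177.2
```

```text
t 11.95 pos [493.5 289.   -5.4] rot [-179.85   -0.44  177.08] F [-0.7 -0.2 -0.8] w 47.0
shift units [-0.157  0.083 -0.01 ] turn units [-0.031 -0.088 -0.024]
```

Call:
apply_moves:
  rows:
    - [[-0.16, 0.08, 0], [0, -0.09, 0]]
    - [[0, 0, 0], [0, 0, 0]]

```text
clock: 12.2
ee_pos: [501.6, 292.5, -4.4]
tcp_rot: [-179.9, 0.1, 177.1]
ft_force: [0.7, -0.7, -0.0]
gripper_width: 47.1
```

Call:
apply_moves:
  rows:
    - [[0, 0, 0], [0, 0, 0]]
    - [[0, 0, 0], [0, 0, 0]]
    - [[0, 0, 0], [0, 0, 0]]
    - [[0, 0, 0], [0, 0, 0]]
  grip: -1

```text
clock: 12.7
ee_pos: [502.3, 293.0, -3.5]
tcp_rot: [-180.0, 0.2, 177.1]
ft_force: [-0.1, -0.2, 0.1]
gripper_width: 21.1
```

The rib is gripped at about 21 mm width. Lifting.

Call:
apply_moves:
  rows:
    - [[0, 0, -0.6], [0, 0, 0]]
    - [[0, 0, -0.8], [0, 0, 0]]
    - [[0, 0, -0.7], [0, 0, 0]]
    - [[-0.25, -0.6, 0], [0, 0, 0]]
    - [[-0.25, -0.8, 0], [0, 0, 0]]
    - [[-0.25, -0.8, 0], [0, 0, 0]]
    - [[-0.25, -0.8, 0], [0, 0, 0]]
    - [[-0.25, -0.8, 0], [0, 0, 0]]
    - [[0, -0.5, 0], [0, 0, 0]]
    - [[0, 0, 0], [0, 0, 0]]

```text
clock: 13.95
ee_pos: [539.9, 113.0, 80.0]
tcp_rot: [-179.8, -0.2, 177.2]
ft_force: [-0.7, 0.9, -1.1]
gripper_width: 21.1
```

```bash
python3 go.py 577 -31 80 187.2; python3 - <<'E'
from rig import viewer,bot
from h import *
c=viewer.capture("top"); s=viewer.capture("scene"); pickle.dump((c,s),open("t6.pkl","wb"))
cv2.imwrite("pics/i1.png",s["image"][130:330,220:480,::-1].repeat(2,0).repeat(2,1))
E
```

```text
t 13.95 pos [539.9 113.   80. ] rot [-1.7981e+02 -1.7000e-01  1.7718e+02] F [-0.7  0.9 -1.1] w 21.1
shift units [-1.103 -3.55   0.01 ] turn units [-0.036 -0.038 -2.004]
```

View pics/i1.png

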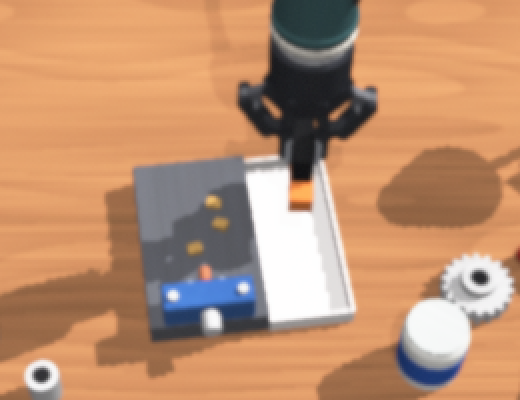

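The scraper is held above the tray at about (300,195) in the picture, and the chips are untouched. On to the start of the wipe.

Call:
apply_moves:
  rows:
    - [[-0.28, -0.9, 0], [0, 0, 0]]
    - [[-0.28, -0.9, 0], [0, 0, 0]]
    - [[-0.28, -0.9, 0], [0, 0, 0]]
    - [[-0.27, -0.85, 0], [0, 0, 0]]
    - [[0, 0, 0], [0, 0, -1]]
    - [[0, 0, 0], [0, 0, -1]]
    - [[0, 0, 0], [0, 0, 0]]

```text
clock: 14.92
ee_pos: [580.0, -24.4, 80.4]
tcp_rot: [179.9, -0.1, -171.9]
ft_force: [0.3, 1.7, -1.9]
gripper_width: 20.8
```

```bash
python3 go.py 577 -31 40 187.2
```

```text
t 14.925 pos [580.  -24.4  80.4] rot [ 1.7993e+02 -6.0000e-02 -1.7191e+02] F [ 0.3  1.7 -1.9] w 20.8
shift units [ 0.096 -0.155  1.009] turn units [ 0.013 -0.013  0.178]
```

Call:
apply_moves:
  rows:
    - [[0.1, -0.2, 0.4], [0, 0, 0.18]]
    - [[0, 0, 0.4], [0, 0, 0]]
    - [[0, 0, 0], [0, 0, 0]]

```text
clock: 15.3
ee_pos: [575.9, -31.7, 45.2]
tcp_rot: [179.9, -0.2, -172.9]
ft_force: [0.3, -0.3, -2.2]
gripper_width: 20.9
```

```bash
python3 go.py 577 -31 27 187.2; python3 - <<'E'
from rig import viewer,bot
from h import *
c=viewer.capture("top"); s=viewer.capture("scene"); pickle.dump((c,s),open("t7.pkl","wb"))
crop(c,245,150,150,150,4,"pics/j1.png"); crop(s,260,180,150,130,5,"pics/j2.png")
E
```

```text
t 15.3 pos [575.9 -31.7  45.2] rot [ 1.7989e+02 -1.6000e-01 -1.7292e+02] F [ 0.3 -0.3 -2.2] w 20.9
shift units [-0.031  0.012  0.455] turn units [ 0.021 -0.031 -0.023]
```

View pics/j1.png

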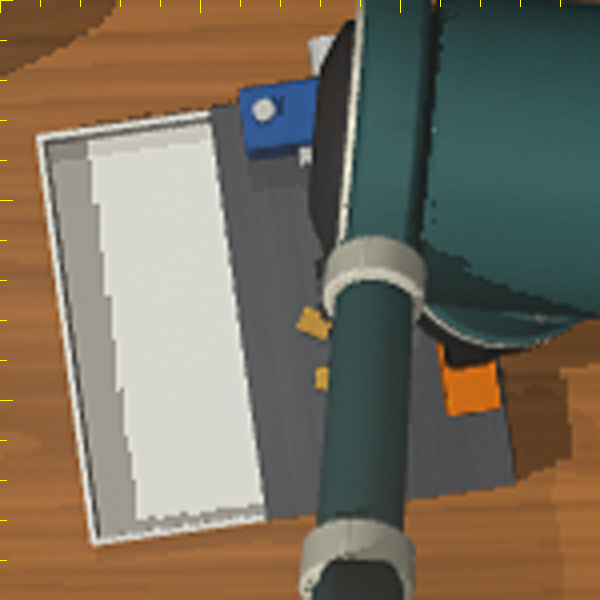

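View pics/j2.png

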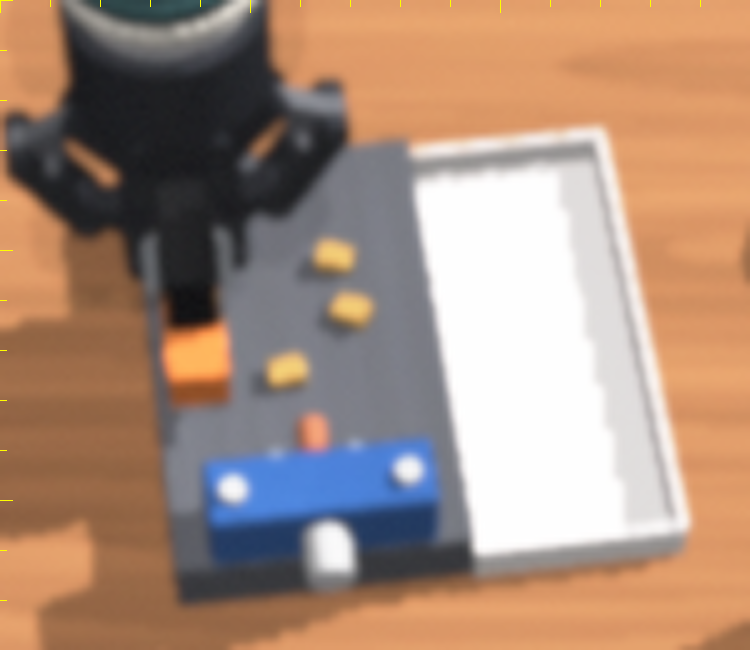

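The scene view shows the scraper's front end at crop (197,360). It is behind all the chips, at (287,370), (350,308) and (333,256), and short of the plunger. Lowering it.

Call:
apply_moves:
  rows:
    - [[0, 0, 0.25], [0, 0, 0]]
    - [[0, 0, 0.12], [0, 0, 0]]
    - [[0, 0, 0.04], [0, 0, 0]]
    - [[0, 0, 0], [0, 0, 0]]

```text
clock: 15.9
ee_pos: [578.4, -31.9, 30.2]
tcp_rot: [180.0, 0.1, -172.9]
ft_force: [-1.0, 0.8, -2.3]
gripper_width: 21.0
```

```bash
python3 go.py 577 -31 27 187.2
```

```text
t 15.9 pos [578.4 -31.9  30.2] rot [ 1.7995e+02  1.0000e-01 -1.7292e+02] F [-1.   0.8 -2.3] w 21.0
shift units [0.031 0.026 0.079] turn units [ 0.009  0.019 -0.024]
```

Call:
apply_moves:
  rows:
    - [[0.02, 0, 0.06], [0, 0, 0]]
    - [[0, 0, 0.02], [0, 0, 0]]

```text
clock: 16.15
ee_pos: [578.0, -32.0, 27.3]
tcp_rot: [180.0, 0.1, -172.9]
ft_force: [-0.9, 0.9, -1.7]
gripper_width: 21.3
```

```bash
python3 go.py 577 -31 27 187.2; python3 - <<'E'
from rig import viewer,bot
from h import *
s=viewer.capture("scene")
crop(s,260,200,100,100,7,"pics/k2.png")
E
```

```text
t 16.15 pos [578.  -32.   27.3] rot [ 1.7996e+02  1.5000e-01 -1.7292e+02] F [-0.9  0.9 -1.7] w 21.3
shift units [0.021 0.028 0.008] turn units [ 0.007  0.03  -0.024]
```

View pics/k2.png

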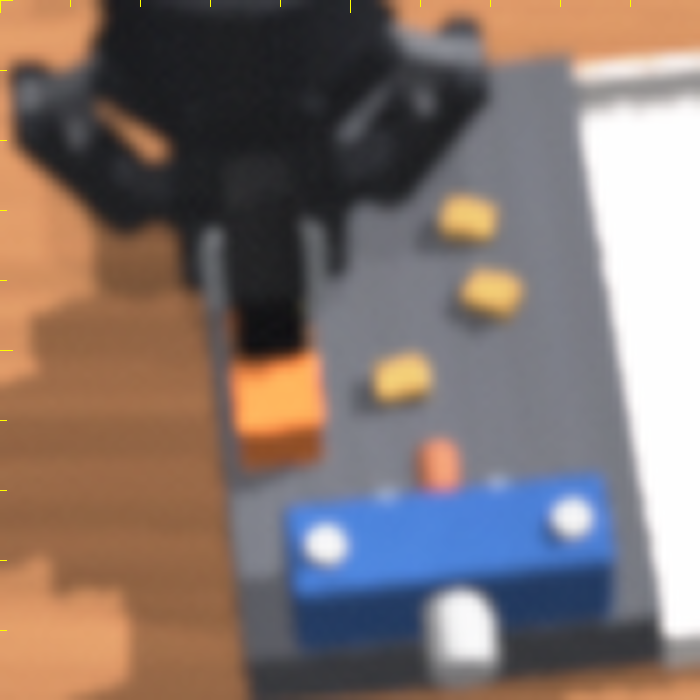

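Call:
apply_moves:
  rows:
    - [[0, 0.2, 0], [0, 0, 0]]
    - [[0, 0.25, 0], [0, 0, 0]]
    - [[0, 0.25, 0], [0, 0, 0]]
    - [[0, 0.25, 0], [0, 0, 0]]
    - [[0, 0.25, 0], [0, 0, 0]]
    - [[0, 0, 0], [0, 0, 0]]

```text
clock: 16.95
ee_pos: [571.8, 19.9, 27.7]
tcp_rot: [179.9, 0.2, -172.9]
ft_force: [0.1, -0.5, -1.5]
gripper_width: 21.0
```

```bash
python3 go.py 565.5 71 27 187.2; python3 - <<'E'
from rig import viewer,bot
from h import *
s=viewer.capture("scene")
crop(s,260,200,120,100,6,"pics/l2.png")
E
```

```text
t 16.95 pos [571.8  19.9  27.7] rot [ 179.95    0.19 -172.87] F [ 0.1 -0.5 -1.5] w 21.0
shift units [-0.002  1.287  0.019] turn units [ 0.01   0.039 -0.014]
```

View pics/l2.png

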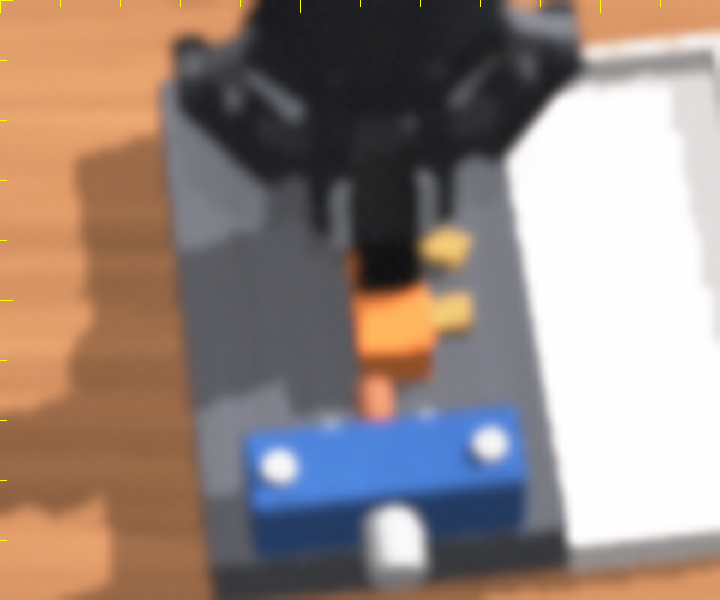

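The chips ride in front of the scraper face at crop (450,245) and (452,313). Continuing over the edge.

Call:
apply_moves:
  rows:
    - [[0, 0.2, 0.01], [0, 0, 0]]
    - [[0, 0.25, 0], [0, 0, 0]]
    - [[0, 0.25, 0], [0, 0, 0]]
    - [[0, 0.25, 0], [0, 0, 0]]
    - [[0, 0.25, 0], [0, 0, 0]]
    - [[0, 0.2, 0], [0, 0, 0]]
    - [[0, 0, 0], [0, 0, 0]]
    - [[0, 0, 0], [0, 0, 0]]

```text
clock: 18.0
ee_pos: [564.6, 79.0, 27.3]
tcp_rot: [180.0, 0.2, -172.9]
ft_force: [-0.8, 0.6, -1.7]
gripper_width: 20.8
```

```bash
python3 go.py 565.5 71 27 187.2; python3 - <<'E'
from rig import viewer,bot
from h import *
s=viewer.capture("scene");c=viewer.capture("top")
crop(s,260,190,150,110,5,"pics/m2.png");crop(c,245,150,150,150,4,"pics/m1.png")
E
```

```text
t 18.0 pos [564.6  79.   27.3] rot [ 179.97    0.2  -172.88] F [-0.8  0.6 -1.7] w 20.8
shift units [ 0.002 -0.201  0.009] turn units [ 0.007  0.041 -0.015]
```

View pics/m2.png

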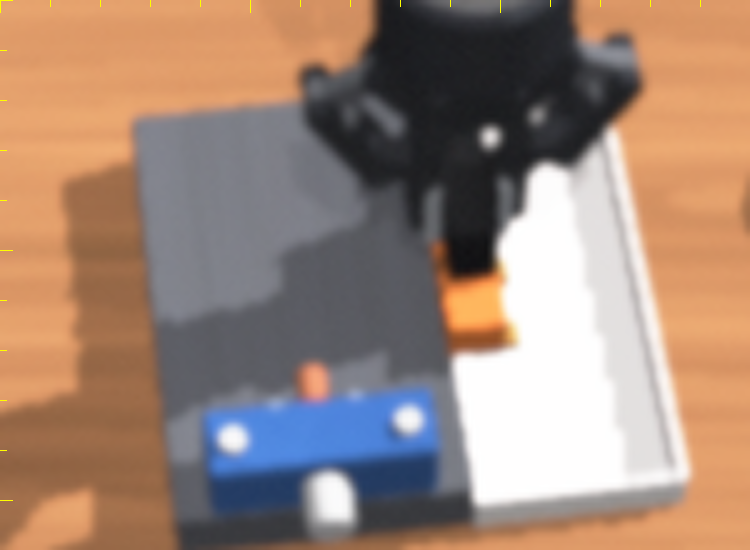

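View pics/m1.png

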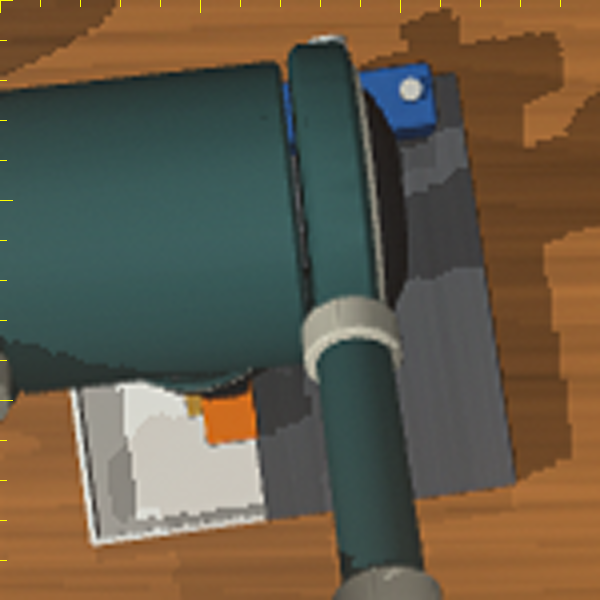

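The scene view shows the chips at the scraper's front-lower edge, at crop (515,340) and (505,268), and none on the plate. I'll raise the scraper and look.

Call:
apply_moves:
  rows:
    - [[0, 0, -0.5], [0, 0, 0]]
    - [[0, 0, -0.7], [0, 0, 0]]
    - [[0, 0.7, -0.3], [0, 0, 0]]
    - [[0, 0.9, 0], [0, 0, 0]]
    - [[0, 0.9, 0], [0, 0, 0]]
    - [[0, 0.9, 0], [0, 0, 0]]
    - [[0, 0, 0], [0, 0, 0]]

```text
clock: 18.98
ee_pos: [548.7, 214.2, 89.6]
tcp_rot: [180.0, 0.3, -173.3]
ft_force: [0.8, -1.2, -1.7]
gripper_width: 20.9
```

```bash
python3 go.py 502 293 60 177.1; python3 - <<'E'
from rig import viewer,bot
from h import *
s=viewer.capture("scene");c=viewer.capture("top"); pickle.dump((c,s),open("t8.pkl","wb"))
crop(s,260,190,180,110,4,"pics/n2.png");crop(c,245,150,150,150,4,"pics/n1.png")
E
```

```text
t 18.975 pos [548.7 214.2  89.6] rot [ 179.96    0.25 -173.27] F [ 0.8 -1.2 -1.7] w 20.9
shift units [0.932 2.092 0.737] turn units [0.012 0.05  1.926]
```

View pics/n2.png

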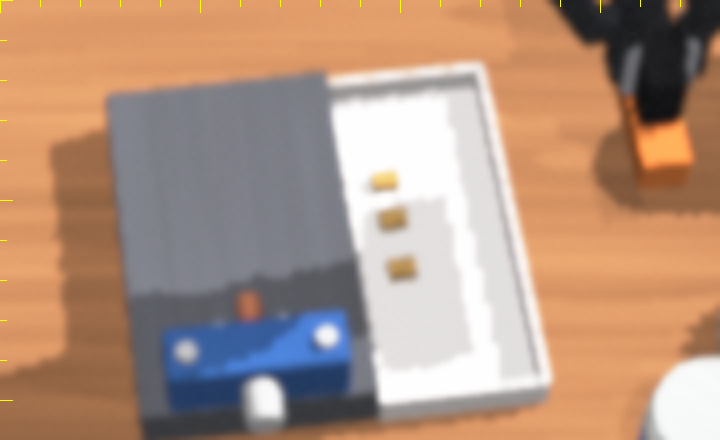

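View pics/n1.png

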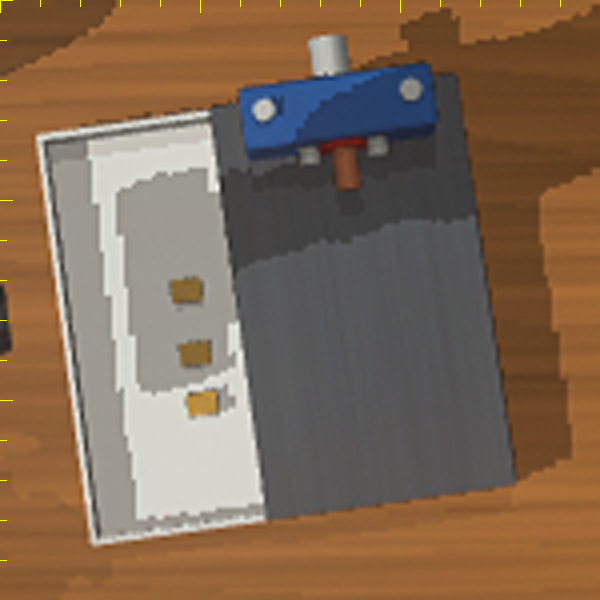

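All three chips lie in the tray at top crop (186,290), (195,353) and (203,404), and the plate is clear. Next the scraper goes back to its place.

Call:
apply_moves:
  rows:
    - [[0.33, 0.75, 0], [0, 0, 0]]
    - [[0.33, 0.75, 0], [0, 0, 0]]
    - [[0.25, 0.4, 0.5], [0, 0, 0]]
    - [[0, 0, 0.6], [0, 0, 0]]
    - [[0, 0, 0], [0, 0, 0]]

```text
clock: 19.7
ee_pos: [505.3, 278.9, 44.4]
tcp_rot: [-179.9, 0.3, -173.8]
ft_force: [-0.4, 0.1, -0.8]
gripper_width: 21.3
```

```bash
python3 go.py 502 293 -3.5 187.2
```

```text
t 19.7 pos [505.3 278.9  44.4] rot [-179.86    0.27 -173.81] F [-0.4  0.1 -0.8] w 21.3
shift units [0.049 0.361 1.198] turn units [-0.028  0.053 -0.201]
```

Call:
apply_moves:
  rows:
    - [[0, 0.35, 0.4], [0, 0.05, 0]]
    - [[0, 0, 0.4], [0, 0, 0]]
    - [[0, 0, 0.25], [0, 0, 0]]
    - [[0, 0, 0.08], [0, 0, 0]]
    - [[0, 0, 0], [0, 0, 0]]

```text
clock: 20.32
ee_pos: [506.2, 292.7, -2.1]
tcp_rot: [-179.9, 0.1, -174.0]
ft_force: [0.3, 0.0, -1.7]
gripper_width: 21.2
```

```bash
python3 go.py 502 293 -3.5 187.2
```

```text
t 20.325 pos [506.2 292.7  -2.1] rot [-1.7990e+02  1.3000e-01 -1.7396e+02] F [ 0.3  0.  -1.7] w 21.2
shift units [0.103 0.018 0.035] turn units [-0.021  0.026 -0.231]
```

Call:
apply_moves:
  rows:
    - [[0, 0, 0.04], [0, 0, 0]]
    - [[0, 0, 0], [0, 0, 0]]

```text
clock: 20.58
ee_pos: [507.0, 293.0, -2.9]
tcp_rot: [-179.9, 0.2, -174.0]
ft_force: [0.8, -0.5, -0.9]
gripper_width: 21.0
```

Call:
apply_moves:
  rows:
    - [[0, 0, 0], [0, 0, 0]]
    - [[0, 0, 0], [0, 0, 0]]
    - [[0, 0, 0], [0, 0, 0]]
    - [[0, 0, -0.4], [0, 0, 0]]
    - [[0, 0, -0.8], [0, 0, 0]]
    - [[0, 0, -0.8], [0, 0, 0]]
    - [[0, 0, 0], [0, 0, 0]]
  grip: 0.1

```text
clock: 21.45
ee_pos: [508.8, 294.3, 84.6]
tcp_rot: [179.9, 0.5, -174.0]
ft_force: [0.4, 0.4, -0.3]
gripper_width: 47.0
```

```bash
python3 go.py 473 -287.6 75 187.5; python3 - <<'E'
from rig import viewer,bot
from h import *
s=viewer.capture("scene"); pickle.dump(s,open("t9.pkl","wb"))
crop(s,400,140,140,120,5,"pics/o2.png")
E
```

```text
t 21.45 pos [508.8 294.3  84.6] rot [ 179.94    0.53 -173.96] F [ 0.4  0.4 -0.3] w 47.0
shift units [  2.423 -14.372   0.203] turn units [ 0.01   0.106 -0.293]
```

View pics/o2.png

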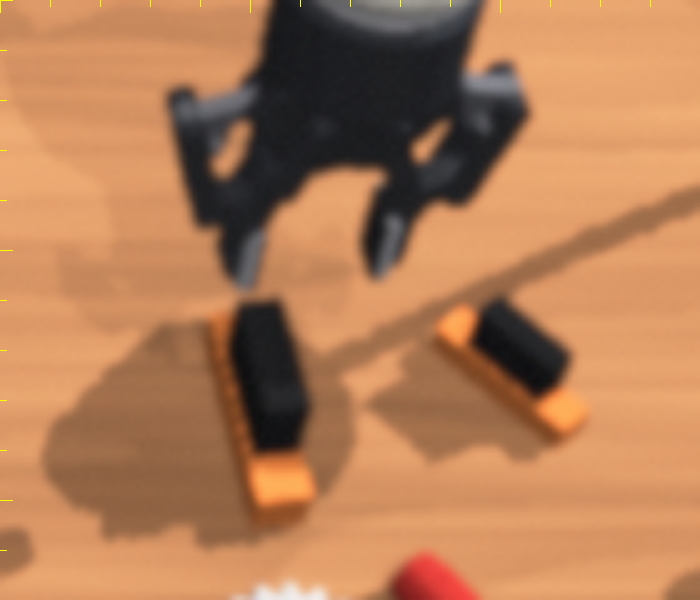

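The scraper stands upright at crop (270,400), released. Next is the housing.

Call:
apply_moves:
  rows:
    - [[0.15, -0.8, 0], [0, 0, 0]]
    - [[0.15, -0.9, 0], [0, 0, 0]]
    - [[0.15, -0.9, 0], [0, 0, 0]]
    - [[0.15, -0.9, 0], [0, 0, 0]]
    - [[0.15, -0.9, 0], [0, 0, 0]]
    - [[0.15, -0.9, 0], [0, 0, 0]]
    - [[0.15, -0.9, 0], [0, 0, 0]]
    - [[0.15, -0.9, 0], [0, 0, 0]]
    - [[0.15, -0.9, 0], [0, 0, 0]]
    - [[0.15, -0.9, 0], [0, 0, 0]]
  grip: 0.6

```text
clock: 22.75
ee_pos: [475.6, -76.0, 72.4]
tcp_rot: [180.0, -0.6, -173.6]
ft_force: [0.5, -0.4, 0.4]
gripper_width: 68.4
```

```bash
python3 go.py 473 -287.6 75 187.5
```

```text
t 22.75 pos [475.6 -76.   72.4] rot [ 179.97   -0.63 -173.63] F [ 0.5 -0.4  0.4] w 68.4
shift units [ 0.651 -5.251 -0.059] turn units [ 0.007 -0.126 -0.226]
```

Call:
apply_moves:
  rows:
    - [[0.13, -0.9, 0], [0, 0, 0]]
    - [[0.13, -0.9, 0], [0, 0, 0]]
    - [[0.13, -0.9, 0], [0, 0, 0]]
    - [[0.13, -0.9, 0], [0, 0, 0]]
    - [[0.13, -0.85, 0], [0, -0.12, -0.22]]
    - [[0, 0, 0], [0, 0, 0]]
    - [[0, 0, 0], [0, 0, 0]]

```text
clock: 23.62
ee_pos: [461.5, -260.5, 64.3]
tcp_rot: [179.5, -0.7, -172.8]
ft_force: [-1.0, 0.4, -0.3]
gripper_width: 67.9
```

```bash
python3 go.py 473 -287.6 75 187.5; python3 - <<'E'
from rig import viewer,bot
from h import *
s=viewer.capture("scene"); c=viewer.capture("top"); pickle.dump((c,s),open("t10.pkl","wb"))
crop(s,130,120,110,110,6,"pics/p2.png"); crop(c,430,230,120,120,5,"pics/p1.png")
E
```

```text
t 23.625 pos [ 461.5 -260.5   64.3] rot [ 179.5    -0.69 -172.75] F [-1.   0.4 -0.3] w 67.9
shift units [-0.197 -0.705 -0.276] turn units [ 0.101 -0.138 -0.051]
```

View pics/p2.png

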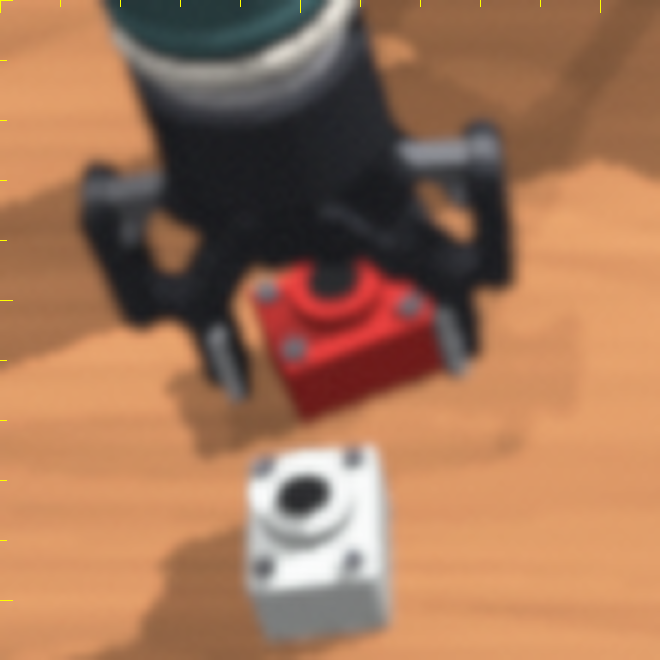

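View pics/p1.png

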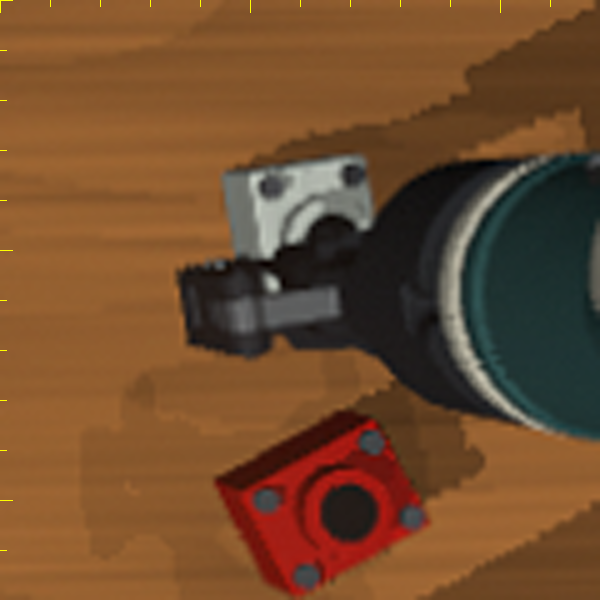

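The gripper stands short of the housing. I'll refine the housing pose with the scene view, where its top corners are at crop (250,590), (385,580), (375,447) and (252,468).

```bash
python3 - <<'E'
from fit import *
c,s=pickle.load(open("t10.pkl","rb"))
H=([(30,-23,34),(30,23,34),(-30,23,34),(-30,-23,34)],cp([(250,590),(385,580),(375,447),(250,468)],130,120,6))
q,r=fit([(s,*H)],[472,-283,.1]); print("H",q,np.degrees(q[2]),r.round(1).tolist())
E
python3 go.py 473 -287.6 64 187.5
```

```text
H [ 4.75888593e+02 -2.84428395e+02  1.66100931e-01] 9.516882300303298 [[0.4, 1.0], [-0.5, -0.3], [0.1, 0.0], [-0.0, -0.6]]
t 23.725 pos [ 461.8 -260.2   64.6] rot [ 179.53   -0.67 -172.68] F [0.7 0.2 0.1] w 67.7
shift units [-0.19  -0.715  0.007] turn units [ 0.095 -0.133 -0.036]
```

Call:
apply_moves:
  rows:
    - [[-0.2, -0.7, 0], [0.1, -0.14, 0]]
    - [[0, 0, 0], [0, 0, 0]]

```text
clock: 23.98
ee_pos: [474.7, -287.1, 64.4]
tcp_rot: [-179.9, 0.1, -172.5]
ft_force: [-0.7, -0.1, 0.6]
gripper_width: 68.3
```

```bash
python3 go.py 474 -287 -25 187.5
```

```text
t 23.975 pos [ 474.7 -287.1   64.4] rot [-1.7991e+02  1.1000e-01 -1.7252e+02] F [-0.7 -0.1  0.6] w 68.3
shift units [0.022 0.009 2.235] turn units [-0.018  0.021 -0.004]
```

Call:
apply_moves:
  rows:
    - [[0, 0, 0.4], [0, 0, 0]]
    - [[0, 0, 0.5], [0, 0, 0]]
    - [[0, 0, 0.4], [0, 0, 0]]
    - [[0, 0, 0.3], [0, 0, 0]]
    - [[0, 0, 0], [0, 0, 0]]

```text
clock: 24.6
ee_pos: [473.9, -285.6, -4.9]
tcp_rot: [180.0, -0.0, -172.5]
ft_force: [-0.0, -0.6, 0.3]
gripper_width: 68.4
```

```bash
python3 go.py 474 -287 -31 187.5
```

```text
t 24.6 pos [ 473.9 -285.6   -4.9] rot [ 1.7996e+02 -1.0000e-02 -1.7248e+02] F [-0.  -0.6  0.3] w 68.4
shift units [ 0.002 -0.036  0.652] turn units [ 0.008 -0.003  0.004]
```

Call:
apply_moves:
  rows:
    - [[0, -0.03, 0.3], [0, 0, 0]]
    - [[0, 0, 0.2], [0, 0, 0]]
    - [[0, 0, 0.12], [0, 0, 0]]
    - [[0, 0, 0], [0, 0, 0]]

```text
clock: 25.1
ee_pos: [475.0, -287.5, -30.4]
tcp_rot: [-180.0, 0.1, -172.5]
ft_force: [-0.5, 0.1, -0.3]
gripper_width: 68.1
```

```bash
python3 go.py 474 -287 -31 187.5; python3 - <<'E'
from rig import viewer,bot
from h import *
s=viewer.capture("scene"); pickle.dump(s,open("t11.pkl","wb"))
crop(s,130,120,110,110,6,"pics/q2.png")
E
```

```text
t 25.1 pos [ 475.  -287.5  -30.4] rot [-1.7996e+02  8.0000e-02 -1.7248e+02] F [-0.5  0.1 -0.3] w 68.1
shift units [0.024 0.016 0.014] turn units [-0.007  0.015  0.004]
```

View pics/q2.png

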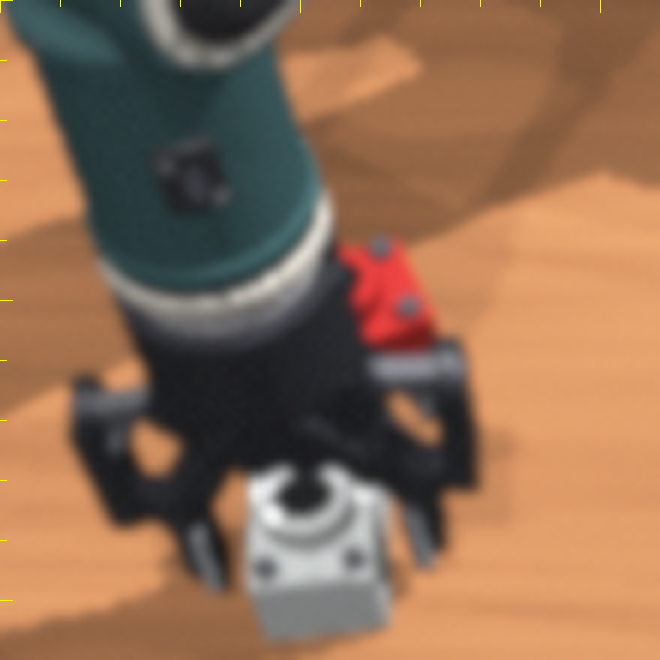

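The housing is centred between the fingers, which are at crop (205,560) and (425,545). Closing.

Call:
apply_moves:
  rows:
    - [[0, 0, 0], [0, 0, 0]]
    - [[0, 0, 0], [0, 0, 0]]
    - [[0, 0, 0], [0, 0, 0]]
    - [[0, 0, 0], [0, 0, 0]]
  grip: -1

```text
clock: 25.65
ee_pos: [475.9, -288.0, -29.4]
tcp_rot: [-179.9, 0.2, -172.5]
ft_force: [0.8, -0.4, -1.8]
gripper_width: 45.0
```

Gripped at about 45 mm. Lift and carry over the plate.

Call:
apply_moves:
  rows:
    - [[0, 0, -0.6], [0, 0, 0]]
    - [[0, 0, -0.9], [0, 0, 0]]
    - [[0, 0, -0.8], [0, 0, 0]]
    - [[-0.3, 0.6, -0.2], [0, 0, 0]]
    - [[-0.36, 0.82, 0], [0, 0, 0]]
    - [[-0.36, 0.82, 0], [0, 0, 0]]
    - [[-0.36, 0.82, 0], [0, 0, 0]]
    - [[-0.36, 0.82, 0], [0, 0, 0]]
    - [[-0.36, 0.82, 0], [0, 0, 0]]
    - [[0, 0.4, 0], [0, 0, 0]]

```text
clock: 26.9
ee_pos: [527.1, -66.8, 67.5]
tcp_rot: [179.7, -0.5, -172.7]
ft_force: [-0.9, -0.4, -3.8]
gripper_width: 45.1
```

```bash
python3 go.py 562 9.5 60 187.2
```

```text
t 26.9 pos [527.1 -66.8  67.5] rot [ 179.71   -0.46 -172.7 ] F [-0.9 -0.4 -3.8] w 45.1
shift units [-1.108  1.781  0.187] turn units [ 0.059 -0.091  0.02 ]
```

Call:
apply_moves:
  rows:
    - [[-0.36, 0.58, 0], [0, 0, 0]]
    - [[-0.36, 0.58, 0], [0, 0, 0]]
    - [[-0.36, 0.6, 0], [0.06, -0.09, 0]]
    - [[0, 0, 0], [0, 0, 0]]

```text
clock: 27.4
ee_pos: [557.3, 10.4, 64.7]
tcp_rot: [-180.0, -0.4, -172.6]
ft_force: [-0.4, -0.1, -3.2]
gripper_width: 45.0
```

```bash
python3 go.py 562 9.5 20 187.2; python3 - <<'E'
from rig import viewer,bot
from h import *
s=viewer.capture("scene"); c=viewer.capture("top"); pickle.dump((c,s),open("t12.pkl","wb"))
crop(s,260,170,120,130,5,"pics/r2.png")
E
```

```text
t 27.4 pos [557.3  10.4  64.7] rot [-179.96   -0.39 -172.64] F [-0.4 -0.1 -3.2] w 45.0
shift units [-0.122 -0.037  1.117] turn units [-0.007 -0.078  0.033]
```

View pics/r2.png

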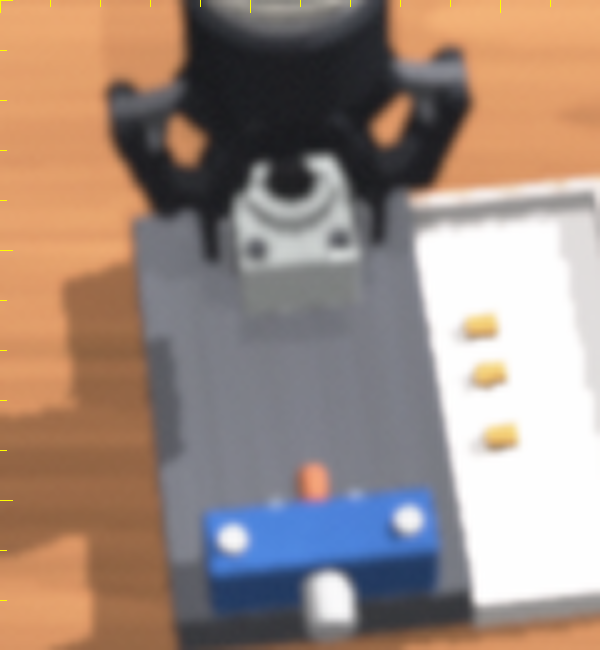

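The housing is held level above the cleared plate at crop (297,250), in line with the plunger at (313,480). Lowering it now.

Call:
apply_moves:
  rows:
    - [[-0.1, -0.03, 0.4], [0, -0.06, 0]]
    - [[0, 0, 0.5], [0, 0, 0]]
    - [[0, 0, 0.3], [0, 0, 0]]
    - [[0, 0, 0.1], [0, 0, 0]]
    - [[0, 0, 0], [0, 0, 0]]

```text
clock: 28.12
ee_pos: [558.5, 4.5, 7.8]
tcp_rot: [-179.9, -0.3, -172.9]
ft_force: [0.0, -1.6, -3.3]
gripper_width: 45.2
```

```bash
python3 go.py 562 9.5 1 187.2
```

```text
t 28.125 pos [558.5   4.5   7.8] rot [-179.91   -0.3  -172.95] F [ 0.  -1.6 -3.3] w 45.2
shift units [-0.103  0.115  0.17 ] turn units [-0.018 -0.06  -0.029]
```

Call:
apply_moves:
  rows:
    - [[-0.1, 0.12, 0.05], [-0.02, -0.06, -0.03]]
    - [[0, 0, 0.05], [0, 0, 0]]
    - [[0, 0, 0], [0, 0, 0]]

```text
clock: 28.5
ee_pos: [563.6, 10.1, 5.0]
tcp_rot: [-180.0, 0.2, -172.8]
ft_force: [-0.6, 0.4, -3.7]
gripper_width: 45.0
```

```bash
python3 go.py 562 9.5 1 187.2
```

```text
t 28.5 pos [563.6  10.1   5. ] rot [-180.      0.19 -172.78] F [-0.6  0.4 -3.7] w 45.0
shift units [ 0.043 -0.01   0.101] turn units [-0.001  0.038  0.003]
```

Call:
apply_moves:
  rows:
    - [[0, 0, 0.07], [0, 0.04, 0]]
    - [[0, 0, 0], [0, 0, 0]]

```text
clock: 28.75
ee_pos: [564.1, 10.2, 2.6]
tcp_rot: [-180.0, 0.0, -172.8]
ft_force: [-0.2, 0.6, -3.6]
gripper_width: 44.9
```

Call:
apply_moves:
  rows:
    - [[0, 0, 0.04], [0, 0, 0]]
    - [[0, 0, 0], [0, 0, 0]]

```text
clock: 29.0
ee_pos: [564.1, 10.2, 0.9]
tcp_rot: [-180.0, 0.0, -172.8]
ft_force: [-0.4, -0.4, -2.9]
gripper_width: 45.4
```

Call:
apply_moves:
  rows:
    - [[0, 0, 0.03], [0, 0, 0]]
    - [[0, 0, 0], [0, 0, 0]]

```text
clock: 29.25
ee_pos: [564.6, 10.2, 0.7]
tcp_rot: [-180.0, 0.1, -172.8]
ft_force: [0.8, -0.1, -3.0]
gripper_width: 45.4
```

The plate is touched at about reported 0.8, as predicted. A check of the centring relative to the pins follows.

```bash
python3 - <<'E'
from rig import viewer,bot
from h import *
s=viewer.capture("scene"); c=viewer.capture("top"); pickle.dump((c,s),open("t13.pkl","wb"))
crop(s,280,190,80,100,8,"pics/s2.png"); crop(c,245,150,150,150,4,"pics/s1.png")
E
```

```text
(no output)
```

View pics/s2.png

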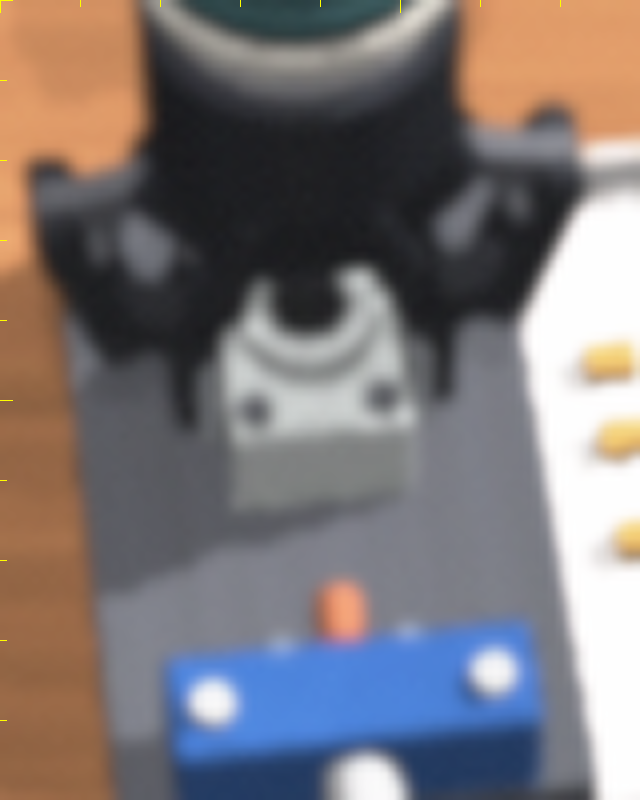

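View pics/s1.png

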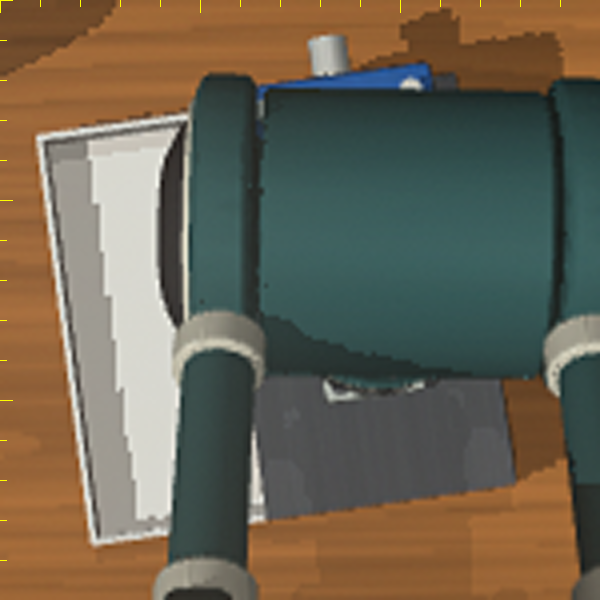

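```bash
python3 - <<'E'
from fit import *
c,s=pickle.load(open("t13.pkl","rb"))
P=p2w(s,cp([(234,445),(412,428),(167,662),(530,625),(212,700),(493,672)],280,190,8),64); print(P.round(1))
a=np.radians(7.2); f=np.array([np.cos(a),np.sin(a)]); l=np.array([-f[1],f[0]])
P=P[:,:2]
print("edge angles deg",[np.degrees(np.arctan2(*( (P[i+1]-P[i])@np.c_[l,f]*[1,-1])[::-1])) +0 for i in (0,2,4)])
m=[(P[i]+P[i+1])/2 for i in (0,2,4)]
print([((x-m[1])@f,(x-m[1])@l) for x in m])
print("block front mid => fixture origin", m[1]-70*f)
print("lens",[np.linalg.norm(P[i+1]-P[i]) for i in (0,2,4)])
H=([(30,-23,64),(30,23,64),(30,-23,30),(30,23,30)],cp([(234,445),(412,428),(236,512),(413,490)],280,190,8))
q,r=fit([(s,*H)],[562,10,.1]); print("H",q,np.degrees(q[2]),r.round(1).tolist())
E
```

```text
[[595.9  -7.2  64. ]
 [590.8  37.1  64. ]
 [658.7 -22.   64. ]
 [648.1  65.8  64. ]
 [669.3 -10.9  64. ]
 [661.4  56.7  64. ]]
edge angles deg [np.float64(-0.6584276587161241), np.float64(-0.36019111035654267), np.float64(-0.5374527073227162)]
[(np.float64(-60.46441145673576), np.float64(0.6634769921160688)), (np.float64(0.0), np.float64(0.0)), (np.float64(11.96771076143479), np.float64(-0.47173838742191887))]
block front mid => fixture origin [583.9544256   13.10645541]
lens [np.float64(44.53679037940266), np.float64(88.41063348605465), np.float64(68.03468407827486)]
H [5.62190425e+02 1.08508690e+01 1.33473970e-01] 7.64749513332898 [[-0.4, -0.4], [0.3, -0.8], [-0.1, 0.5], [0.2, 0.7]]
```

The housing is centred to 0.7 mm and parallel to the stop block to within about 0.3°. Its front face is about 38 mm from the plunger tip, so I'll slide it forward gently.

Call:
apply_moves:
  rows:
    - [[-0.2, 0, -0.01], [0, 0, 0]]
    - [[-0.2, 0, 0], [0, 0, 0]]
    - [[-0.2, 0, 0], [0, 0, 0]]
    - [[-0.15, 0, 0], [0, 0, 0]]
    - [[0, 0, 0], [0, 0, 0]]

```text
clock: 29.98
ee_pos: [597.0, 14.2, 0.6]
tcp_rot: [-180.0, 0.1, -172.8]
ft_force: [0.5, 0.4, 0.3]
gripper_width: 45.0
```

```bash
python3 go.py 612.5 16 1 187.2
```

```text
t 29.975 pos [597.   14.2   0.6] rot [-1.7998e+02  8.0000e-02 -1.7277e+02] F [0.5 0.4 0.3] w 45.0
shift units [-0.39  -0.005 -0.01 ] turn units [-0.005  0.016  0.006]
```

Call:
apply_moves:
  rows:
    - [[-0.12, 0, 0], [0, 0, 0]]
    - [[-0.12, 0, 0], [0, 0, 0]]
    - [[-0.06, 0, 0], [0, 0, 0]]

```text
clock: 30.35
ee_pos: [604.9, 15.3, 0.7]
tcp_rot: [-180.0, -0.5, -172.8]
ft_force: [-8.6, -1.1, 6.1]
gripper_width: 45.1
```

Call:
apply_moves:
  rows:
    - [[-0.06, 0, 0], [0, 0, 0]]
    - [[-0.06, 0, 0], [0, 0, 0]]

```text
clock: 30.6
ee_pos: [604.7, 15.3, 1.0]
tcp_rot: [180.0, -1.1, -172.7]
ft_force: [-8.6, -0.4, 5.2]
gripper_width: 45.2
```

```bash
python3 go.py 616.7 16.6 1 187.2
```

```text
t 30.6 pos [604.7  15.3   1. ] rot [ 179.99   -1.07 -172.74] F [-8.6 -0.4  5.2] w 45.2
shift units [-0.303 -0.005 -0.007] turn units [ 0.003 -0.214  0.012]
```

Call:
apply_moves:
  rows:
    - [[-0.1, 0, 0], [0, -0.25, 0.01]]
    - [[-0.1, 0, 0], [0, -0.1, 0]]

```text
clock: 30.85
ee_pos: [606.6, 15.6, 0.6]
tcp_rot: [180.0, -0.0, -172.8]
ft_force: [-12.0, -2.1, 9.8]
gripper_width: 45.1
```

```bash
python3 go.py 616.7 16.6 1 187.2
```

```text
t 30.85 pos [6.066e+02 1.560e+01 6.000e-01] rot [ 1.7996e+02 -1.0000e-02 -1.7277e+02] F [-12.   -2.1   9.8] w 45.1
shift units [-0.255 -0.006 -0.011] turn units [ 0.008 -0.003  0.005]
```

Call:
apply_moves:
  rows:
    - [[-0.12, 0, -0.02], [0, -0.05, 0]]
    - [[-0.12, 0, -0.01], [0, -0.05, 0]]

```text
clock: 31.1
ee_pos: [608.3, 15.8, 0.7]
tcp_rot: [179.9, -0.4, -172.8]
ft_force: [-12.3, -1.9, 7.8]
gripper_width: 45.2
```

```bash
python3 go.py 616.7 16.6 1 187.2
```

```text
t 31.1 pos [608.3  15.8   0.7] rot [ 179.93   -0.4  -172.76] F [-12.3  -1.9   7.8] w 45.2
shift units [-0.211 -0.008 -0.01 ] turn units [ 0.014 -0.079  0.008]
```

Call:
apply_moves:
  rows:
    - [[-0.15, 0, -0.04], [0.01, -0.12, 0]]
    - [[-0.15, 0, -0.03], [0, -0.1, 0]]

```text
clock: 31.35
ee_pos: [610.9, 16.1, 0.7]
tcp_rot: [179.9, -0.4, -172.7]
ft_force: [-11.7, -2.2, 6.1]
gripper_width: 45.0
```

```bash
python3 go.py 616.7 16.6 1 187.2
```

```text
t 31.35 pos [610.9  16.1   0.7] rot [ 179.94   -0.35 -172.74] F [-11.7  -2.2   6.1] w 45.0
shift units [-0.145 -0.007 -0.009] turn units [ 0.011 -0.07   0.011]
```

Call:
apply_moves:
  rows:
    - [[-0.16, 0, -0.05], [0.01, -0.12, 0]]
    - [[-0.16, 0, -0.05], [0, -0.1, 0]]

```text
clock: 31.6
ee_pos: [612.7, 16.4, 0.8]
tcp_rot: [180.0, -0.5, -172.7]
ft_force: [-10.9, -2.7, 1.7]
gripper_width: 44.8
```

```bash
python3 go.py 616.7 16.6 1 187.2
```

```text
t 31.6 pos [612.7  16.4   0.8] rot [ 179.95   -0.49 -172.73] F [-10.9  -2.7   1.7] w 44.8
shift units [-0.101 -0.007 -0.006] turn units [ 0.01  -0.098  0.015]
```

Call:
apply_moves:
  rows:
    - [[-0.18, 0, -0.04], [0.01, -0.14, 0.02]]
    - [[-0.18, 0, -0.04], [0, -0.1, 0]]

```text
clock: 31.85
ee_pos: [615.1, 16.7, 0.8]
tcp_rot: [179.9, -0.6, -172.8]
ft_force: [-12.7, -2.6, 6.3]
gripper_width: 45.0
```

```bash
python3 go.py 616.7 16.6 1 187.2
```

```text
t 31.85 pos [615.1  16.7   0.8] rot [ 179.95   -0.65 -172.81] F [-12.7  -2.6   6.3] w 45.0
shift units [-0.039 -0.008 -0.006] turn units [ 0.011 -0.13  -0.002]
```

Call:
apply_moves:
  rows:
    - [[-0.2, 0, -0.05], [0.01, -0.18, 0]]
    - [[-0.2, 0, -0.05], [0, -0.1, 0]]

```text
clock: 32.1
ee_pos: [614.9, 16.7, 0.9]
tcp_rot: [179.9, -1.1, -172.8]
ft_force: [-20.2, -3.1, 9.5]
gripper_width: 45.0
```

```bash
python3 go.py 616.7 16.6 1 187.2
```

```text
t 32.1 pos [614.9  16.7   0.9] rot [ 179.93   -1.1  -172.78] F [-20.2  -3.1   9.5] w 45.0
shift units [-0.046 -0.008 -0.003] turn units [ 0.013 -0.22   0.003]
```

Reported x has stopped at 615 with about 20 N, so the housing is on the pins. I'll hold the push, straighten the slight pitch and relieve the downward load.

Call:
apply_moves:
  rows:
    - [[-0.2, 0, -0.06], [0.01, -0.25, 0]]
    - [[-0.22, 0, -0.06], [0, -0.15, 0]]
    - [[-0.22, 0, -0.06], [0, -0.15, 0]]
    - [[-0.22, 0, -0.06], [0, -0.15, 0]]

```text
clock: 32.6
ee_pos: [614.5, 16.7, 1.1]
tcp_rot: [179.8, -1.5, -172.7]
ft_force: [-20.5, -4.6, 8.5]
gripper_width: 45.0
```

```bash
python3 go.py 616.7 16.6 1 187.2;  python3 - <<'E'
from rig import viewer,bot
from h import *
s=viewer.capture("scene"); c=viewer.capture("top"); pickle.dump((c,s),open("t14.pkl","wb"))
o=bot.observe(); print(o["ee_pos"],o["ft_force"],o["tcp_rot"],o["clock"])
crop(s,280,190,80,100,8,"pics/u2.png"); cv2.imwrite("pics/u1.png",s["image"][:,:,::-1])
E
```

```text
t 32.6 pos [614.5  16.7   1.1] rot [ 179.83   -1.51 -172.74] F [-20.5  -4.6   8.5] w 45.0
shift units [-0.054 -0.01   0.002] turn units [ 0.034 -0.302  0.011]
[614.53299991  16.70609427   1.16616395] [-20.18511384  -4.22649025   9.25993905] [ 179.83206459   -1.51050495 -172.74454081] 32.7
```

View pics/u2.png

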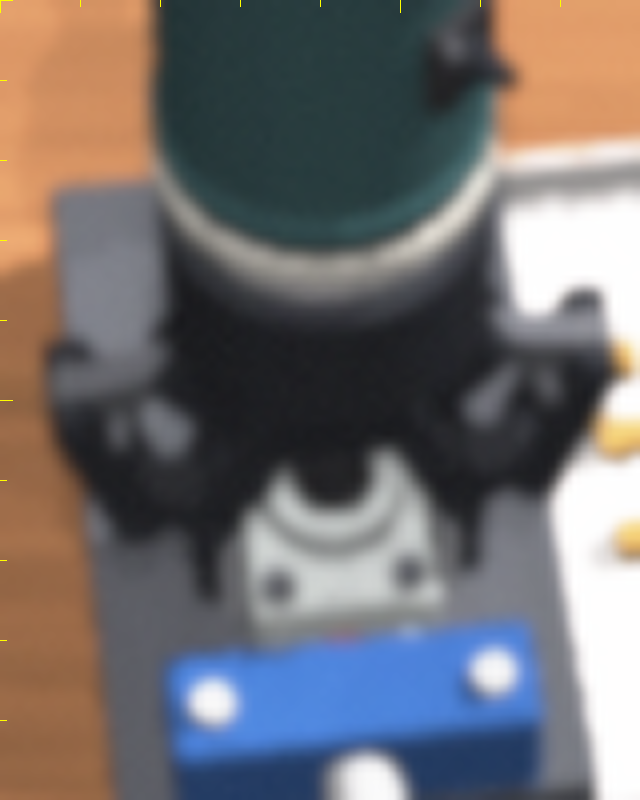

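View pics/u1.png

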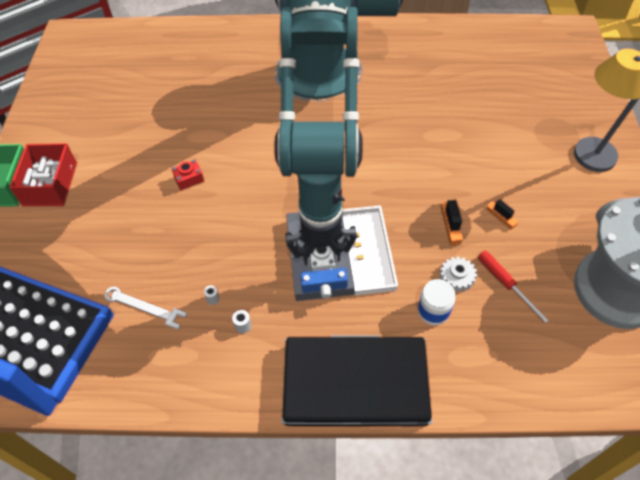

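The housing front edge, at about crop (345,620), is close to the blue block, with the plunger hidden behind it. I'll measure the gap and how square it is.

```bash
python3 - <<'E'
from fit import *
c,s=pickle.load(open("t14.pkl","rb"))
P=p2w(s,cp([(258,631),(444,608),(167,662),(530,625),(212,700),(493,672)],280,190,8),64)[:,:2]
a=np.radians(7.2); f=np.array([np.cos(a),np.sin(a)]); l=np.array([-f[1],f[0]])
m=[(P[i]+P[i+1])/2 for i in (0,2,4)]
print([((x-m[1])@f,(x-m[1])@l) for x in m]); print([np.degrees(np.arctan2((P[i+1]-P[i])@f,(P[i+1]-P[i])@l)) for i in (0,2,4)])
E
```

```text
[(np.float64(-6.682380762552557), np.float64(1.3457994488360394)), (np.float64(0.0), np.float64(0.0)), (np.float64(11.96771076143479), np.float64(-0.47173838742191887))]
[np.float64(-1.0888543920935236), np.float64(0.36019111035654267), np.float64(0.5374527073227162)]
```

Call:
apply_moves:
  rows:
    - [[-0.2, 0, -0.04], [0.03, -0.6, 0]]

```text
clock: 32.83
ee_pos: [616.1, 16.8, 0.6]
tcp_rot: [180.0, 0.8, -172.7]
ft_force: [-10.5, -3.1, 8.6]
gripper_width: 45.0
```

```bash
python3 go.py 616.7 16.6 1 187.2
```

```text
t 32.825 pos [6.161e+02 1.680e+01 6.000e-01] rot [ 179.96    0.77 -172.74] F [-10.5  -3.1   8.6] w 45.0
shift units [-0.014 -0.008 -0.01 ] turn units [0.008 0.155 0.013]
```

Call:
apply_moves:
  rows:
    - [[-0.2, 0, -0.05], [0, -0.05, 0]]
    - [[-0.24, 0, -0.06], [0, -0.15, 0]]

```text
clock: 33.08
ee_pos: [615.6, 16.9, 0.6]
tcp_rot: [179.9, -0.2, -172.7]
ft_force: [-24.0, -5.8, 10.9]
gripper_width: 44.8
```

```bash
python3 go.py 616.7 16.6 1 187.2
```

```text
t 33.075 pos [6.156e+02 1.690e+01 6.000e-01] rot [ 179.87   -0.2  -172.72] F [-24.   -5.8  10.9] w 44.8
shift units [-0.026 -0.012 -0.009] turn units [ 0.025 -0.04   0.016]
```

The push is now 24 N with pitch -0.2°. Camera calls let time pass with the target held, so I'll use them to check steadiness.

```bash
python3 - <<'E'
from rig import viewer,bot,finder
from h import *
for i in range(8):
    s=viewer.capture("scene"); o=bot.observe(); print(o["clock"],o["ee_pos"].round(2),o["ft_force"].round(1),o["tcp_rot"].round(2),o["joint_velocities"].round(2).max())
for q in ("chip0","plunger_tip"): print([(c2w(s,r["xyz"]).round(0),r["p"]) for r in finder.place_of(s,q)[:4]])
pickle.dump(s,open("t15.pkl","wb")); crop(s,280,190,140,100,5,"pics/v2.png")
E
```

```text
33.125 [615.57  16.92   0.67] [-20.8  -4.1  10.5] [ 179.87   -0.22 -172.72] 0.38
33.175 [615.56  16.91   0.63] [-21.7  -5.    9.1] [ 179.87   -0.21 -172.73] 0.12
33.225 [615.58  16.94   0.64] [-20.5  -4.6   8.7] [ 179.87   -0.2  -172.73] 0.09
33.275 [615.55  16.9    0.63] [-21.9  -4.3   9.1] [ 179.87   -0.19 -172.73] 0.14
33.325 [615.6   16.95   0.66] [-20.6  -4.5   9. ] [ 179.87   -0.19 -172.72] 0.05
33.375 [615.58  16.93   0.64] [-20.5  -4.4   9.3] [ 179.87   -0.19 -172.73] 0.08
33.425 [615.59  16.94   0.64] [-21.4  -4.9   8.9] [ 179.87   -0.19 -172.73] 0.07
33.475 [615.59  16.94   0.64] [-20.8  -4.7   9.3] [ 179.87   -0.19 -172.73] 0.01
[(array([582.,   9.,  -1.]), 0.65), (array([587.,  99.,   9.]), 0.5), (array([553.,  95.,   6.]), 0.46)]
[]
```

View pics/v2.png

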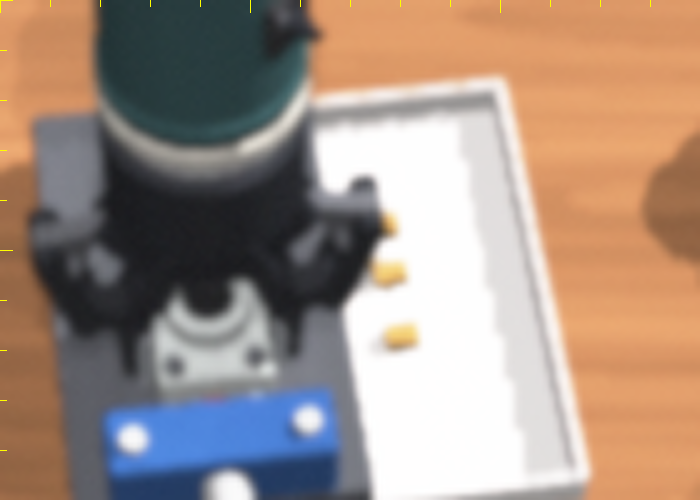

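Steady, with all three chips in the tray at crop (388,223), (389,273) and (401,337). One slightly firmer row will confirm it's the hard stop and not friction.

Call:
apply_moves:
  rows:
    - [[-0.27, 0, -0.07], [0.02, -0.15, 0]]

```text
clock: 33.7
ee_pos: [615.2, 16.9, 0.8]
tcp_rot: [179.9, -0.7, -172.7]
ft_force: [-25.6, -5.7, 11.8]
gripper_width: 44.8
```

```bash
python3 - <<'E'
from rig import viewer,bot,finder
from h import *
for i in range(4):
    s=viewer.capture("scene"); o=bot.observe(); print(o["clock"],o["ee_pos"].round(2),o["ft_force"].round(1),o["tcp_rot"].round(2),o["gripper_width"])
s0=pickle.load(open("t15.pkl","rb"))
a=s0["image"][245:280,300:340].astype(np.float32).mean(2); b=s["image"][245:280,300:340].astype(np.float32).mean(2)
print(cv2.phaseCorrelate(a,b),np.abs(a-b).max())
E
```

```text
33.75 [615.19  16.85   0.8 ] [-23.9  -5.8  12.7] [ 179.92   -0.72 -172.72] 44.90955765466022
33.8 [615.17  16.88   0.77] [-24.6  -5.9  11.2] [ 179.92   -0.71 -172.72] 45.00030989998323
33.85 [615.22  16.86   0.8 ] [-24.1  -5.4  11.5] [ 179.92   -0.69 -172.72] 45.03903538446044
33.9 [615.22  16.87   0.8 ] [-24.   -5.4  11.4] [ 179.92   -0.69 -172.73] 45.14816275725157
((-0.04227213647950023, 0.10925452055955986), 1.0045943405893114) 16.0
```

A firmer push of 24–25 N did not move the housing, with an image shift of only 0.1 px, so it is on the hard stop. Handing in.

```bash
python3 - <<'E'
from rig import order
print(order.hand_in())
E
```

```text
the job is handed in; nothing more can be done
None
```

The job is handed in at about 34 s on the robot's clock. No verdict is reported, so what follows rests on my own last checks.

**What was done:**
- **Chips:** I wiped all three chips off the plate into the tray with the scraper. The last picture before the final push row still showed all three there.
- **Scraper:** It stands on the bench near its starting place, clear of the fixture.
- **Housing:** I set it flat on the plate and slid it against the plunger until it met the stop pins. It is still gripped at about 45 mm and pressed.

**Last checks:**
- **Push:** It held steady at about 24 N. A firmer push moved the housing by only 0.1 pixel, so it sits on a hard stop.
- **Centring and squareness:** The pictures put it about 1.3 mm off centre. Squareness was within about 0.3° before the push. One rougher reading of the pressed housing gave about 1.5°, within the 0.06 rad limit.
- **Bearing down:** The tool was pitched about 0.7°. It pressed the housing down on the plate with about 11 N (about 14 N with the housing's weight).

**What failed or disagreed:**
- **Missed first grasp:** The first grasp of the scraper closed on nothing. The reported tool height is about 33 mm too low, which I found by touching the bench and then allowed for.
- **Finder:** On the pressed housing it gave one false chip hit on the plate, showed two of the three chips and did not see the plunger tip. I therefore judged plunger travel only from the hard stop and the picture. The gap to the stop block measured about 6.7 mm against 8 mm expected.

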